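# Snug a filter holder's cover down evenly

### The job

Tighten the four red wing knobs of the filter holder clockwise so that its cover seats evenly, working crosswise in two rounds: each round do two diagonally opposite knobs, then the other two. In the first round give every knob only about 40 degrees; in the second tighten each by feel until the cover sits flush on the metal rim and the knob is finger-tight, never forcing it or rocking the cover. Leave the glassware and the stopper beside it where they are.

Things in the scene. Friction and masses are not known exactly. Their poses are not given: they have to be found in the camera images.
- filter_base: steel filter holder fixed to the worktop: round housing, square flange 132 mm wide with a flat metal rim 55 mm above the worktop; four studs at x, y = +-42 mm. Origin at the centre of its underside; x, y along the flange sides, z up. Four dark tabs at the middles of the sides reach 68.5 mm up. An orange springy gasket stands 3.6 mm proud of the rim (1.2 N per mm at each stud).
- cover: loose square aluminium cover, 122 x 122 x 10 mm, 0.3 kg, with a low round sight glass in the middle, lying on the gasket between the tabs. Origin at the centre of its underside: about 58 mm above the worktop at the start, 55 mm when seated on the metal rim.
- nut0: quick nut on the stud at the +x +y corner (in the filter holder's frame; diagonally opposite nut 2), with the knob and steel collar it carries; does not turn itself. Origin on the stud axis, 67.7 mm above the worktop at knob angle 0, going down 4 mm per radian of the knob. The collar's length is not known to 2 mm.
- nut1: quick nut on the stud at the -x +y corner (in the filter holder's frame; diagonally opposite nut 3), with the knob and steel collar it carries; does not turn itself. Origin on the stud axis, 67.7 mm above the worktop at knob angle 0, going down 4 mm per radian of the knob. The collar's length is not known to 2 mm.
- nut2: quick nut on the stud at the -x -y corner (in the filter holder's frame; diagonally opposite nut 0), with the knob and steel collar it carries; does not turn itself. Origin on the stud axis, 67.7 mm above the worktop at knob angle 0, going down 4 mm per radian of the knob. The collar's length is not known to 2 mm.
- nut3: quick nut on the stud at the +x -y corner (in the filter holder's frame; diagonally opposite nut 1), with the knob and steel collar it carries; does not turn itself. Origin on the stud axis, 67.7 mm above the worktop at knob angle 0, going down 4 mm per radian of the knob. The collar's length is not known to 2 mm.
- wing0 (a point): middle of the red wing of knob 0: an upright flat bar 40 mm long, 11 mm thick, 24 mm high (this point 12 mm below its top, 24 mm above the nut's origin). x along the wing, y across its thickness, z up. Below the wing a black hub, 27 mm across, top 10 mm below this point, on a steel collar. Neighbouring wings are 84 mm off: open the fingers 25 to 50 mm.
- wing1 (a point): middle of the red wing of knob 1: an upright flat bar 40 mm long, 11 mm thick, 24 mm high (this point 12 mm below its top, 24 mm above the nut's origin). x along the wing, y across its thickness, z up. Below the wing a black hub, 27 mm across, top 10 mm below this point, on a steel collar. Neighbouring wings are 84 mm off: open the fingers 25 to 50 mm.
- wing2 (a point): middle of the red wing of knob 2: an upright flat bar 40 mm long, 11 mm thick, 24 mm high (this point 12 mm below its top, 24 mm above the nut's origin). x along the wing, y across its thickness, z up. Below the wing a black hub, 27 mm across, top 10 mm below this point, on a steel collar. Neighbouring wings are 84 mm off: open the fingers 25 to 50 mm.
- wing3 (a point): middle of the red wing of knob 3: an upright flat bar 40 mm long, 11 mm thick, 24 mm high (this point 12 mm below its top, 24 mm above the nut's origin). x along the wing, y across its thickness, z up. Below the wing a black hub, 27 mm across, top 10 mm below this point, on a steel collar. Neighbouring wings are 84 mm off: open the fingers 25 to 50 mm.
- knob0 (a joint): turn of knob 0, rad, clockwise from above positive, -0.05 to 0.05 at the start; goes down 4 mm per rad, self-locking. Free: 0.08 N m. Meets the resting cover at 0.2 to 0.75 rad; never tight before 0.95, finger-tight (0.2 N m, 10 to 18 N clamping) at 1.05 to 1.8. This drag (0.01 N m per N) shows only while turning: gripped at 8 N the fingers then slip round the wing, at 20 N not. 35 N is too tight.
- knob1 (a joint): turn of knob 1, rad, clockwise from above positive, -0.05 to 0.05 at the start; goes down 4 mm per rad, self-locking. Free: 0.08 N m. Meets the resting cover at 0.2 to 0.75 rad; never tight before 0.95, finger-tight (0.2 N m, 10 to 18 N clamping) at 1.05 to 1.8. This drag (0.01 N m per N) shows only while turning: gripped at 8 N the fingers then slip round the wing, at 20 N not. 35 N is too tight.
- knob2 (a joint): turn of knob 2, rad, clockwise from above positive, -0.05 to 0.05 at the start; goes down 4 mm per rad, self-locking. Free: 0.08 N m. Meets the resting cover at 0.2 to 0.75 rad; never tight before 0.95, finger-tight (0.2 N m, 10 to 18 N clamping) at 1.05 to 1.8. This drag (0.01 N m per N) shows only while turning: gripped at 8 N the fingers then slip round the wing, at 20 N not. 35 N is too tight.
- knob3 (a joint): turn of knob 3, rad, clockwise from above positive, -0.05 to 0.05 at the start; goes down 4 mm per rad, self-locking. Free: 0.08 N m. Meets the resting cover at 0.2 to 0.75 rad; never tight before 0.95, finger-tight (0.2 N m, 10 to 18 N clamping) at 1.05 to 1.8. This drag (0.01 N m per N) shows only while turning: gripped at 8 N the fingers then slip round the wing, at 20 N not. 35 N is too tight.
- beaker: clear glass beaker, 56 mm wide, 71 mm high, upright; origin at the centre of its underside. A bystander
- petri_dish: clear round dish, 88 mm across, 14 mm high; origin at the centre of its underside. A bystander
- stopper: black tapered rubber stopper, 26 mm across, 22 mm high; origin at the centre of its underside. A bystander

How it is judged:
By the outcome, as a careful person would: the job done as asked, in the order asked, and still so for the second after the job is handed in, with the robot touching nothing.
It also fails if it takes over 72 s, if anything falls off the work surface, if the arm or the gripper's body presses on something with over 40 N, if the wrist force passes 120 N, or if a joint passes its speed limit or range.

### The arm

A 7-joint arm with a two-finger parallel gripper is mounted at the origin on a cart in front of the work surface, level with it; the furniture and walls round the work are solid. World frame = base frame: x ahead of the robot, y to its left, z up, the work surface at z = 0. Lengths are in m, angles in degrees, forces in N, time in s.
With the tool pointing down it reaches from about 0.4 to 0.85 m from the base axis. Payload 4.4 kg.
Tool frame: the origin (TCP) lies at the very end of the fingers, on their centre line; the grasp point (between the pads) lies 19 mm behind it; z points along the fingers, y is the line along which they close (so a half turn about z gives the same grasp; the last joint's range is limited). The gripper opens to 94 mm and grips with 3 to 60 N. Pads are 16 mm wide; open, the fingers measure 119 mm over their backs; the gripper's body (75 mm by 177 mm) begins 78 mm behind the grasp point.
Start: joints at [69.053, 36.005, 2.206, 86.941, -1.547, 57.084, -1.146], TCP at [0.192, -0.621, 0.178] pointing down, gripper open.
Joint ranges: [-175.42, 175.42], [-21.48, 121.26], [-71.46, 75.88], [10.55, 141.38], [-63.04, 243.04], [13.31, 113.54], [-168.57, 168.57]. Speed limits (degrees/s): [147.25, 147.25, 180, 180, 180, 180, 180].

### API

Orientations are given as [roll, pitch, yaw] about the fixed x, y, z axes, in that order (R = Rz(yaw) Ry(pitch) Rx(roll)).
In Python, from plant import ctrl gives the robot as it stands.
- The arm moves only by the tool move_arm, never from a script. Its argument "deltas" is a list of rows, each a list of 7 numbers: the gripper command: -1 is fully open, 1 is shut, values between are in proportion, then the shift along the tool's x, y, z in mm, then the turn, a rotation vector about the tool's x, y, z in degrees. In form: [[gripper, dx, dy, dz, wx, wy, wz], ...]. A call has 1 to 8 rows; each row shifts and turns the commanded pose from where the row before left it, along the tool's axes as they then stand; what a row does not reach is not made up. A row lasts 1/10 s, in which the tool goes at most 50 mm and 8.59 degrees, less where a joint would pass 70% of its speed; a pose out of reach is approached as far as the arm can. A call is refused whole if a number of a shift passes 50 or a number of a turn 8.59, either way. A call with a gripper value outside its range is refused whole. The fingers move at their own pace and stop on an object; "squeeze" is the grip in N (left out, the last holds). Time passes only in rows, so rows that do not move let the fingers close. It gives the time, the measured TCP pose, the force, the opening and the grip force at its end, in the units of the state.
- ctrl.get_obs(): the state, without advancing time (a new reading comes with each control period).
- ctrl.capture(name): name is "scene" or "top" or "wrist"; returns (picture, depth): 420x560x3 uint8, red, green, blue; 420x560 float32, m along the optical axis (not along the pixel's ray), 0 where there is no reading.
- ctrl.calibration(name): a dict with "camera_matrix" (3x3 intrinsics, pixels), "eye" and "orientation" of the camera in the world. Camera axes: x right, y down, z forward; pixel columns grow to the right and rows downward; lengths in m; the calibration is good to about 2 mm. A picture is of the moment at which its call begins: read the wrist's pose just before it. calibration takes no time and is no camera call; for the wrist camera it gives the pose at the moment of the call.
- ctrl.finish_job(): hands the job in; it is judged then, once.
The state is a dict: "clock": time; "q": joint angles; "joint_vel": joint speeds; "joint_efforts": joint torques, N m; "tool_pos": TCP position; "eef_rot": TCP orientation; "contact_force": force on the tool from outside, world axes, zero at the start; "torque": the same for the moment, N m; "width": finger opening in m; "gripper_force": force on a finger pad.
Only numpy, scipy, OpenCV 4.12 (cv2) and the standard library are available. Lean on these libraries where they do the work, as an engineer would, in place of code of your own. Each camera call takes 0.05 s, during which the arm holds its last target. There are 200 camera calls.

## Working session

There is one attempt and no reset: what is moved stays moved. The work goes in short steps, Python scripts to look and compute and a tool call to move; the robot and the scene stay as the last step left them, time stands still between calls to the robot, and variables do not carry over. Pictures are saved under pics/ and viewed, at most 10 in all, crops included, and the job is handed in when it is done.

Besides the shell and the picture viewer there is one more tool, called after "Emit:" by a JSON object that holds its "api" and its "payload", one argument or row to a line. move_arm: Moves the arm, as the interface text tells. Its arguments: {"type":"object","properties":{"deltas":{"type":"array","items":{"type":"array","items":{"type":"number"}}},"squeeze":{"type":"number"}},"required":["deltas"]}

```bash
mkdir -p pics; ls; python3 - <<'E'
from plant import ctrl
import cv2,numpy as np,json
o=ctrl.get_obs();print({k:np.round(v,3).tolist() for k,v in o.items()})
for n in("scene","top"):
    im,d=ctrl.capture(n);cv2.imwrite(f"pics/{n}0.png",im[:,:,::-1]);np.savez(f"{n}0.npz",im=im,d=d)
    c=ctrl.calibration(n);print(n,{k:np.round(v,4).tolist() for k,v in c.items()})
E
```

```text
pics
{'clock': 0.0, 'q': [69.054, 36.057, 2.202, 86.995, -1.547, 57.083, -1.148], 'joint_vel': [0.088, 0.115, -0.083, 0.05, -0.14, -0.029, 0.051], 'joint_efforts': [0.002, -54.972, 1.144, -18.663, -0.052, 0.024, 0.0], 'tool_pos': [0.192, -0.62, 0.177], 'eef_rot': [-179.894, 0.001, 17.174], 'contact_force': [-0.045, 0.308, -0.618], 'torque': [-0.005, -0.03, 0.026], 'gripper_force': 0.0, 'width': 0.094}
scene {'camera_matrix': [[436.9029, 0.0, 278.428], [0.0, 436.9029, 207.8275], [0.0, 0.0, 1.0]], 'eye': [0.0194, 0.1513, 0.6264], 'orientation': [-129.696, 1.0538, -129.8222]}
top {'camera_matrix': [[425.4689, 0.0, 281.5048], [0.0, 425.4689, 212.0985], [0.0, 0.0, 1.0]], 'eye': [0.3351, -0.2658, 1.0431], 'orientation': [-168.817, -0.045, -90.4081]}
```

View top.

View pics/top0.png

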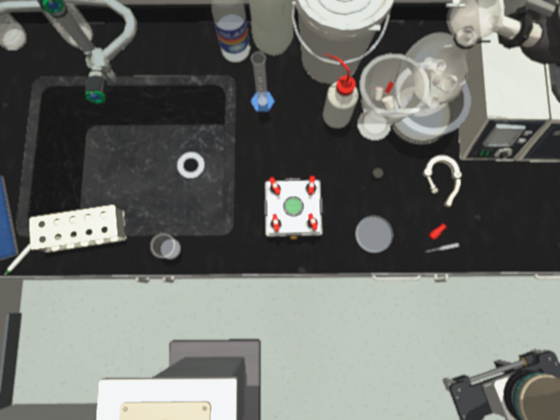

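View pics/scene0.png

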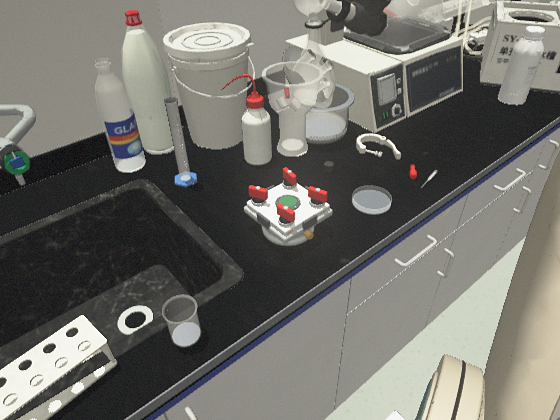

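```bash
cat > h.py <<'E'
from plant import ctrl
import cv2,numpy as np
from scipy.spatial.transform import Rotation as R
def rays(c,px):
    K=np.array(c["camera_matrix"]);px=np.atleast_2d(px).astype(float)
    d=np.c_[(px[:,0]-K[0,2])/K[0,0],(px[:,1]-K[1,2])/K[1,1],np.ones(len(px))]
    return np.array(c["eye"]),d@R.from_euler("xyz",c["orientation"],degrees=True).as_matrix().T
def onplane(c,px,z):
    e,d=rays(c,px);return e+d*((z-e[2])/d[:,2])[:,None]
def points(c,px,dep):
    e,d=rays(c,px);return e+d*np.asarray(dep)[:,None]
def redmask(im):
    h=cv2.cvtColor(im,cv2.COLOR_RGB2HSV)
    return (((h[...,0]<8)|(h[...,0]>172))&(h[...,1]>130)&(h[...,2]>70)).astype(np.uint8)
E
python3 - <<'E'
from h import *
f=np.load("top0.npz");im,d=f["im"],f["d"];c=ctrl.calibration("top")
n,l,s,ce=cv2.connectedComponentsWithStats(redmask(im))
for i in range(1,n):
    if s[i,4]<10: continue
    v,u=np.nonzero(l==i);z=d[v,u];P=points(c,np.c_[u,v],z)
    print(np.round(ce[i]),s[i,4],np.round(onplane(c,ce[i],.098)[0],4),np.round(np.median(P,0),4))
E
```

```text
[238.  38.] 14 [ 0.9599 -0.1644  0.098 ] [ 0.9562 -0.1654  0.1006]
[344.  79.] 394 [ 0.8471 -0.4221  0.098 ] [ 0.7978 -0.4095  0.1699]
[389.  87.] 50 [ 0.8273 -0.5289  0.098 ] [ 0.7991 -0.5135  0.1528]
[312. 178.] 39 [ 0.6019 -0.3381  0.098 ] [ 0.6027 -0.3403  0.1   ]
[272. 180.] 41 [ 0.5984 -0.2462  0.098 ] [ 0.5985 -0.2466  0.0998]
[276. 190.] 41 [ 0.5744 -0.2562  0.098 ] [ 0.5739 -0.258   0.1017]
[311. 189.] 42 [ 0.5743 -0.3348  0.098 ] [ 0.5744 -0.3343  0.1014]
[274. 217.] 16 [ 0.5114 -0.2516  0.098 ] [ 0.5102 -0.2509  0.1028]
[310. 217.] 22 [ 0.511  -0.3325  0.098 ] [ 0.5106 -0.3318  0.1025]
[276. 227.] 36 [ 0.489  -0.2552  0.098 ] [ 0.4889 -0.2553  0.1021]
[314. 225.] 38 [ 0.4908 -0.3401  0.098 ] [ 0.4911 -0.3403  0.1025]
[437. 231.] 165 [ 0.476 -0.617  0.098] [ 0.4887 -0.6494  0.0123]
```

Emit:
{"api": "move_arm", "payload": {
  "deltas": [
    [-1,20,-10,-20,0,0,0],
    [-1,43,-20.5,-20,0,0,0],
    [-1,43,-20.5,-10,0,0,0],
    [-1,43,-20.5,-5,0,0,0],
    [-1,43,-20.5,-5,0,0,0],
    [-1,43,-20.5,0,0,0,0],
    [-1,43,-20.5,0,0,0,0],
    [-1,43,-20.5,0,0,0,0]
  ]
}}

```text
clock: 0.9
tool_pos: [0.4532, -0.379, 0.2368]
eef_rot: [-180.0, 0.0, 17.2]
contact_force: [-0.4, -0.4, 0.2]
width: 0.0944
gripper_force: 0.0
```

Emit:
{"api": "move_arm", "payload": {
  "deltas": [
    [-0.2,43,-20.5,0,0,0,0],
    [-0.2,43,-20.5,0,0,0,0],
    [-0.2,25,-13,0,0,0,0],
    [-0.2,0,0,0,0,0,-8.5],
    [-0.2,0,0,0,0,0,-8.5],
    [-0.2,0,0,0,0,0,-8.5],
    [-0.2,0,0,0,0,0,-8.5],
    [-0.2,0,0,0,0,0,-8.5]
  ]
}}

```text
clock: 1.7
tool_pos: [0.542, -0.2961, 0.2364]
eef_rot: [-179.9, 0.0, 60.0]
contact_force: [-0.3, 0.3, 0.1]
width: 0.0561
gripper_force: 0.0
```

```bash
python3 - <<'E'
from h import *
o=ctrl.get_obs();print({k:np.round(o[k],3).tolist() for k in("clock","q","tool_pos","eef_rot","width")})
c=ctrl.calibration("wrist");print({k:np.round(v,4).tolist() for k,v in c.items()})
E
```

```text
{'clock': 1.7, 'q': [32.919, 30.393, -11.146, 87.788, 6.329, 62.495, -9.633], 'tool_pos': [0.542, -0.296, 0.236], 'eef_rot': [-179.942, 0.005, 60.031], 'width': 0.056}
{'camera_matrix': [[359.3785, 0.0, 275.1461], [0.0, 359.3785, 207.3999], [0.0, 0.0, 1.0]], 'eye': [0.5799, -0.2307, 0.4442], 'orientation': [164.7598, 0.1089, -29.9596]}
```

```bash
python3 - <<'E'
from h import *
c=ctrl.calibration("wrist");im,d=ctrl.capture("wrist");cv2.imwrite("pics/w1.png",im[:,:,::-1]);np.savez("w1.npz",im=im,d=d)
m=cv2.morphologyEx(redmask(im),cv2.MORPH_CLOSE,np.ones((9,9)))
n,l,s,ce=cv2.connectedComponentsWithStats(m)
for i in range(1,n):
    if s[i,4]<40: continue
    v,u=np.nonzero(l==i);P=points(c,np.c_[u,v],d[v,u])
    T=P[(P[:,2]>.098)&(P[:,2]<.115)]
    if len(T)<20: print(ce[i],s[i,4],len(T));continue
    r=cv2.minAreaRect((T[:,:2]*1000).astype(np.float32))
    print(np.round(ce[i]),s[i,4],len(T),np.round(np.median(T,0),4),np.round(r[0],1),np.round(r[1],1),np.round(r[2],1), np.round(np.percentile(T[:,2],[10,90]),4))
E
```

```text
[292. 128.] 517 445 [ 0.5845 -0.2532  0.1041] [ 584.5 -253.9] [38.6 11. ] 27.0 [0.1025 0.1053]
[217. 175.] 526 454 [ 0.5023 -0.2545  0.1043] [ 501.  -254.9] [40.1 11. ] 8.4 [0.1026 0.1056]
[335. 200.] 553 368 [ 0.589  -0.3355  0.1037] [ 586.6 -337.5] [11.2 38.8] 82.3 [0.1009 0.105 ]
[262. 243.] 563 406 [ 0.5034 -0.3375  0.1042] [ 502.5 -338.5] [39.4 10.9] 19.3 [0.1017 0.1054]
[361.6625387  397.44891641] 323 0
```

View pics/w1.png

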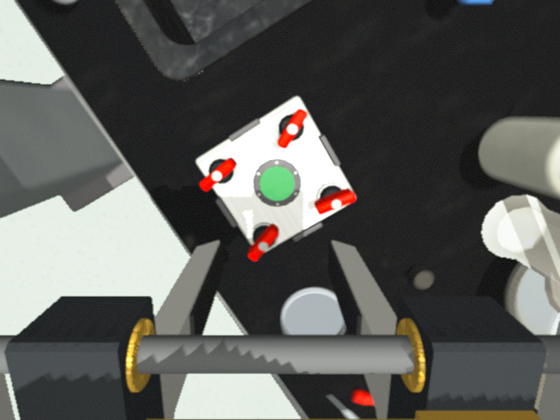

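Emit:
{"api": "move_arm", "payload": {
  "deltas": [
    [0.15,29,8,0,0,0,0],
    [0.15,29.3,8,0,0,0,0],
    [0.15,0,0,20,0,0,8.25],
    [0.15,0,0,25,0,0,8.25],
    [0.15,0,0,35,0,0,8.25],
    [0.15,0,0,30,0,0,8.25],
    [0.15,0,0,10,0,0,0],
    [0.15,0,0,0,0,0,0]
  ]
}}

```text
clock: 2.55
tool_pos: [0.5845, -0.2534, 0.1154]
eef_rot: [-179.9, 0.1, 26.8]
contact_force: [0.4, -0.2, -0.3]
width: 0.04
gripper_force: 0.0
```

```bash
cat >> h.py <<'E'
def st(): 
    o=ctrl.get_obs();print("t%.2f pos %s yaw %.1f F %s T %s w %.1f g %.1f q7 %.0f"%(o["clock"],np.round(np.array(o["tool_pos"])*1e3,1),o["eef_rot"][2],np.round(o["contact_force"],1),np.round(o["torque"],3),o["width"]*1e3,o["gripper_force"],o["q"][6]));return o
def to(x,y,yaw):
    "shift in tool axes (mm) and wz to reach world x,y (mm), yaw; from the present pose"
    o=st();a=np.radians(o["eef_rot"][2]);p=np.array(o["tool_pos"])*1e3
    d=np.array([x-p[0],y-p[1]]);print("dx %.1f dy %.1f wz %.1f"%(d@[np.cos(a),np.sin(a)],d@[np.sin(a),-np.cos(a)],(o["eef_rot"][2]-yaw+180)%360-180))
E
python3 -c "from h import *;to(585,-253.6,27)"
```

```text
t2.55 pos [ 584.5 -253.4  115.4] yaw 26.8 F [ 0.4 -0.2 -0.3] T [-0.005  0.006  0.002] w 40.0 g 0.0 q7 -44
dx 0.4 dy 0.4 wz -0.2
```

Emit:
{"api": "move_arm", "payload": {
  "deltas": [
    [0.15,0,0,20,0,0,0],
    [0.15,0,0,11,0,0,0],
    [1,0,0,0,0,0,0],
    [1,0,0,0,0,0,0],
    [1,0,0,0,0,0,0],
    [1,0,0,0,0,0,0]
  ],
  "squeeze": 20
}}

```text
clock: 3.15
tool_pos: [0.5862, -0.2543, 0.0869]
eef_rot: [179.9, -0.1, 26.7]
contact_force: [-0.2, -0.7, 0.2]
width: 0.0116
gripper_force: 0.0
```

```bash
python3 -c "from h import *;st()"
```

```text
t3.15 pos [ 586.2 -254.3   86.9] yaw 26.7 F [-0.2 -0.7  0.2] T [ 0.045 -0.028 -0.013] w 11.6 g 0.0 q7 -44
```

Emit:
{"api": "move_arm", "payload": {
  "deltas": [
    [1,0,0,0,0,0,0],
    [1,0,0,0,0,0,0]
  ]
}}

```text
clock: 3.35
tool_pos: [0.5857, -0.254, 0.0863]
eef_rot: [180.0, -0.0, 26.7]
contact_force: [0.2, 0.6, -0.1]
width: 0.0003
gripper_force: 0.0
```

```bash
python3 -c "from h import *;st()"
```

```text
t3.35 pos [ 585.7 -254.    86.3] yaw 26.7 F [ 0.2  0.6 -0.1] T [-0.005  0.032  0.045] w 0.3 g 0.0 q7 -44
```

```bash
python3 - <<'E'
from h import *
im,d=ctrl.capture("wrist");a=im[:,:,::-1]
im2,d2=ctrl.capture("scene");b=cv2.resize(im2[150:260,220:360,::-1],(560,440))
cv2.imwrite("pics/w2.png",cv2.resize(np.vstack([a[150:],b]),None,fx=.8,fy=.8))
print(a.shape)
E
```

```text
(420, 560, 3)
```

View pics/w2.png

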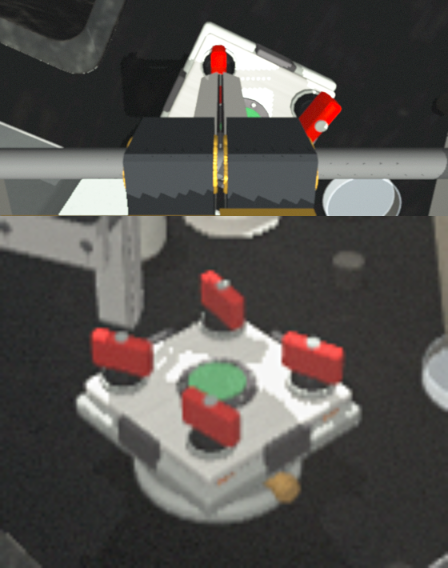

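```bash
python3 - <<'E'
from h import *
def proj(c,P):
    Rm=R.from_euler("xyz",c["orientation"],degrees=True).as_matrix();q=(np.array(P)-c["eye"])@Rm
    return np.round([q[0]/q[2]*c["camera_matrix"][0][0]+c["camera_matrix"][0][2],q[1]/q[2]*c["camera_matrix"][1][1]+c["camera_matrix"][1][2],q[2]],3)
for n in("wrist","scene"):
    c=ctrl.calibration(n);im,d=ctrl.capture(n);o=st();np.savez(n+"2.npz",im=im,d=d)
    print(n,"tcp",proj(c,o["tool_pos"]),"wingB top",proj(c,[.585,-.2536,.1037]))
    m=redmask(im);k,l,s,ce=cv2.connectedComponentsWithStats(m)
    for i in range(1,k):
        if s[i,4]<30: continue
        v,u=np.nonzero(l==i);P=points(c,np.c_[u,v],d[v,u]);print(np.round(ce[i]),s[i,:].tolist(),np.round(np.median(P,0),4),np.round(P.max(0),3))
c=ctrl.calibration("scene");f=np.load("scene2.npz");
for v in (155,160,165,170,175,180): print(v,[np.round(points(c,[[u,v]],[f["d"][v,u]])[0],3).tolist() for u in(250,256,260)])
E
```

```text
t3.50 pos [ 585.6 -254.    86. ] yaw 26.7 F [-0.5  0.1 -0.1] T [-0.013  0.022  0.021] w 0.5 g 0.0 q7 -44
wrist tcp [2.74709e+02 2.37284e+02 2.20000e-01] wingB top [2.73626e+02 2.48601e+02 2.03000e-01]
[273. 225.] [263, 206, 21, 37, 680] [ 0.5975 -0.247   0.1034] [ 0.653 -0.22   0.294]
[275. 268.] [274, 257, 3, 22, 65] [ 0.592  -0.2511  0.143 ] [ 0.653 -0.22   0.294]
[399. 293.] [373, 265, 55, 64, 1711] [ 0.5927 -0.3338  0.1003] [ 0.653 -0.22   0.294]
t3.55 pos [ 585.6 -254.    86. ] yaw 26.7 F [-0.1  0.1  0.7] T [ 0.035 -0.059  0.006] w 0.8 g 0.0 q7 -44
scene tcp [257.895 194.405   0.88 ] wingB top [257.495 187.581   0.868]
[132.  17.] [125, 10, 16, 16, 139] [ 1.0076 -0.2442  0.3436] [1.027 0.151 0.626]
[120. 138.] [109, 134, 25, 7, 79] [ 0.9593 -0.1299  0.0992] [0.982 0.151 0.626]
[289. 176.] [283, 167, 13, 18, 148] [ 0.5808 -0.3335  0.0965] [ 0.722 -0.329  0.106]
[257. 192.] [248, 185, 19, 15, 202] [ 0.5817 -0.2505  0.0952] [0.719 0.151 0.626]
[317. 194.] [308, 186, 20, 16, 208] [ 0.4988 -0.3358  0.0964] [ 0.553 -0.328  0.106]
[286. 213.] [277, 204, 18, 18, 199] [ 0.4956 -0.2513  0.0956] [ 0.519 -0.247  0.106]
155 [[0.519, -0.195, 0.237], [0.574, -0.247, 0.189], [0.577, -0.258, 0.182]]
160 [[0.522, -0.197, 0.225], [0.575, -0.247, 0.177], [0.576, -0.257, 0.172]]
165 [[0.523, -0.197, 0.215], [0.576, -0.247, 0.165], [0.575, -0.255, 0.162]]
170 [[0.588, -0.241, 0.151], [0.576, -0.246, 0.154], [0.575, -0.255, 0.151]]
175 [[0.589, -0.24, 0.139], [0.575, -0.245, 0.144], [0.575, -0.254, 0.139]]
180 [[0.733, -0.339, 0.0], [0.578, -0.246, 0.13], [0.573, -0.252, 0.13]]
```

```bash
python3 - <<'E'
from h import *
a=np.load("wrist2.npz")["im"][180:330,200:350,::-1];b=np.load("scene2.npz")["im"][140:220,220:300,::-1]
k=cv2.INTER_NEAREST
cv2.imwrite("pics/z2.png",np.hstack([cv2.resize(a,(400,400),interpolation=k),cv2.resize(b,(400,400),interpolation=k)]))
E
```

```text
(no output)
```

View pics/z2.png

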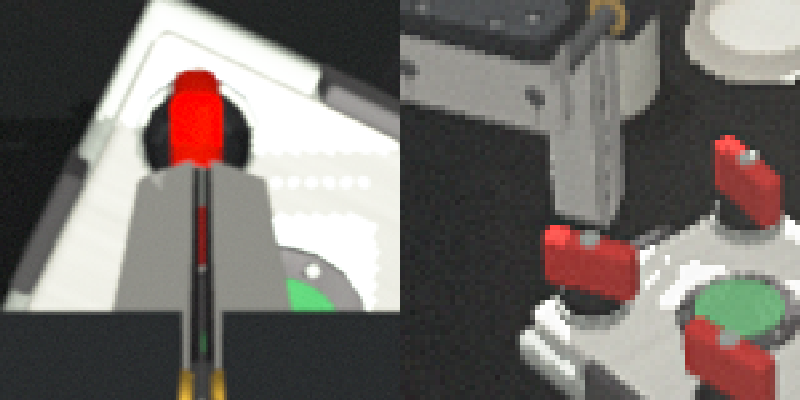

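```bash
python3 - <<'E'
from h import *
c=ctrl.calibration("scene");f=np.load("scene2.npz")
for v in range(178,190): print(v,[np.round(points(c,[[u,v]],[f["d"][v,u]])[0]*1e3,0).tolist() for u in(253,256,259,262)],f["im"][v,259].tolist())
c=ctrl.calibration("wrist");f=np.load("wrist2.npz")
for v in range(236,256,2): print(v,[np.round(points(c,[[u,v]],[f["d"][v,u]])[0]*1e3,0).tolist() for u in(264,268,282)])
st()
E
```

```text
178 [[582.0, -242.0, 134.0], [578.0, -246.0, 134.0], [571.0, -249.0, 137.0], [578.0, -261.0, 127.0]] [128, 127, 122]
179 [[583.0, -243.0, 131.0], [578.0, -246.0, 132.0], [572.0, -249.0, 134.0], [579.0, -262.0, 124.0]] [129, 127, 121]
180 [[583.0, -243.0, 129.0], [578.0, -246.0, 130.0], [571.0, -248.0, 133.0], [579.0, -261.0, 122.0]] [128, 127, 123]
181 [[584.0, -243.0, 126.0], [577.0, -245.0, 128.0], [570.0, -248.0, 131.0], [579.0, -261.0, 120.0]] [136, 138, 130]
182 [[585.0, -244.0, 122.0], [576.0, -245.0, 127.0], [572.0, -249.0, 127.0], [578.0, -261.0, 118.0]] [141, 140, 136]
183 [[720.0, -338.0, -1.0], [583.0, -249.0, 118.0], [571.0, -248.0, 126.0], [577.0, -259.0, 117.0]] [149, 146, 143]
184 [[715.0, -334.0, 0.0], [707.0, -337.0, 4.0], [579.0, -254.0, 116.0], [701.0, -351.0, 0.0]] [117, 117, 114]
185 [[598.0, -252.0, 103.0], [707.0, -337.0, 1.0], [702.0, -342.0, 1.0], [699.0, -349.0, -0.0]] [67, 64, 63]
186 [[593.0, -249.0, 105.0], [590.0, -254.0, 105.0], [585.0, -257.0, 106.0], [693.0, -345.0, 2.0]] [106, 109, 104]
187 [[592.0, -248.0, 104.0], [587.0, -252.0, 105.0], [583.0, -25
[... 457 characters left out ...]
 102.0], [588.0, -249.0, 103.0], [592.0, -256.0, 103.0]]
242 [[585.0, -247.0, 101.0], [592.0, -247.0, 117.0], [595.0, -254.0, 116.0]]
244 [[591.0, -245.0, 120.0], [592.0, -247.0, 120.0], [595.0, -253.0, 121.0]]
246 [[591.0, -245.0, 122.0], [592.0, -247.0, 123.0], [595.0, -253.0, 124.0]]
248 [[591.0, -245.0, 125.0], [592.0, -247.0, 126.0], [595.0, -253.0, 126.0]]
250 [[591.0, -245.0, 128.0], [592.0, -247.0, 128.0], [595.0, -254.0, 127.0]]
252 [[591.0, -245.0, 131.0], [592.0, -247.0, 131.0], [595.0, -253.0, 131.0]]
254 [[591.0, -245.0, 134.0], [592.0, -247.0, 133.0], [595.0, -253.0, 134.0]]
t3.55 pos [ 585.6 -254.    86. ] yaw 26.7 F [-0.1  0.1  0.7] T [ 0.035 -0.059  0.006] w 0.8 g 0.0 q7 -44
```

Emit:
{"api": "move_arm", "payload": {
  "deltas": [
    [0.15,0,0,0,0,0,0],
    [0.15,0,0,0,0,0,0],
    [0.15,0,0,0,0,0,0],
    [0.15,0,0,0,0,0,0],
    [0.15,0,0,0,0,0,0],
    [0.15,0,0,2,0,0,0],
    [0.15,0,0,2,0,0,0]
  ]
}}

```text
clock: 4.25
tool_pos: [0.5856, -0.254, 0.0818]
eef_rot: [180.0, -0.0, 26.7]
contact_force: [-0.3, 0.2, -0.1]
width: 0.0401
gripper_force: 0.0
```

```bash
python3 - <<'E'
from h import *
st()
c=ctrl.calibration("wrist");im,d=ctrl.capture("wrist");st()
v,u=np.mgrid[150:330,150:420];P=points(c,np.c_[u.ravel(),v.ravel()],d[150:330,150:420].ravel())*1e3
h=cv2.cvtColor(im,cv2.COLOR_RGB2HSV)[150:330,150:420].reshape(-1,3)
r=np.hypot(P[:,0]-585,P[:,1]+254)
s=(r<45)&(P[:,2]>70)&(P[:,2]<150)&(h[:,1]<60)
print(np.histogram(P[s,2],bins=range(70,151,5)))
cv2.imwrite("pics/w3.png",np.hstack([im[150:330,150:420,::-1],cv2.resize(ctrl.capture("scene")[0][140:220,200:320,::-1],(270,180))]))
E
```

```text
t4.25 pos [ 585.6 -254.    81.8] yaw 26.7 F [-0.3  0.2 -0.1] T [ 0.007  0.049 -0.036] w 40.1 g 0.0 q7 -44
t4.30 pos [ 585.3 -253.9   81.4] yaw 26.7 F [-0.4 -0.3 -0.5] T [ 0.022 -0.001  0.031] w 39.7 g 0.0 q7 -44
(array([657, 347, 268,   4,   1,   0, 109, 102, 129, 206, 245, 275, 305,
       328, 338, 399]), array([ 70,  75,  80,  85,  90,  95, 100, 105, 110, 115, 120, 125, 130,
       135, 140, 145, 150]))
```

View pics/w3.png

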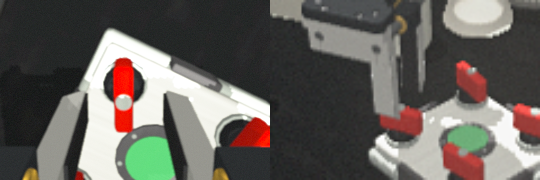

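```bash
python3 - <<'E'
from h import *
o=st();c=ctrl.calibration("wrist");im,d=ctrl.capture("wrist")
v,u=np.mgrid[0:420,0:560];P=points(c,np.c_[u.ravel(),v.ravel()],d.ravel())*1e3
a=np.radians(o["eef_rot"][2]);D=P[:,:2]-np.array(o["tool_pos"])[:2]*1e3
tx=D@[np.cos(a),np.sin(a)];ty=D@[np.sin(a),-np.cos(a)];z=P[:,2]
for sg in(1,-1):
    s=(ty*sg>12)&(ty*sg<50)&(abs(tx)<15)&(z>80)&(z<180)
    print(sg,s.sum())
    for z0 in range(80,170,8):
        k=s&(z>=z0)&(z<z0+8)
        if k.sum()>3: print(z0,k.sum(),"tx",np.round(np.percentile(tx[k],[2,50,98]),1),"|ty|",np.round(np.percentile(ty[k]*sg,[2,50,98]),1))
E
```

```text
t4.35 pos [ 585.2 -253.9   81.5] yaw 26.7 F [ 0.7 -0.2  0.6] T [ 0.032 -0.022 -0.04 ] w 39.8 g 0.0 q7 -44
1 2831
104 27 tx [-3.   4.8  9. ] |ty| [20.3 20.5 23.8]
112 151 tx [-7.6  8.6  9.3] |ty| [20.3 22.5 30.9]
120 204 tx [-7.2  8.7  9.3] |ty| [20.3 23.7 31.9]
128 237 tx [-7.3  8.8  9.4] |ty| [20.3 23.9 31.9]
136 283 tx [-7.4  8.7  9.4] |ty| [20.3 23.8 31.8]
144 320 tx [-7.6  8.7  9.5] |ty| [20.3 23.8 32.1]
152 376 tx [-7.1  8.7  9.5] |ty| [20.3 23.9 32. ]
160 450 tx [-7.3  8.8  9.6] |ty| [20.3 23.9 32.1]
168 502 tx [-4.2  8.8  9.6] |ty| [20.3 24.2 32.2]
-1 2826
104 28 tx [-2.2  5.7  9.2] |ty| [19.5 19.7 23.2]
112 146 tx [-7.8  8.5  9.2] |ty| [19.4 21.2 30.3]
120 211 tx [-6.7  8.7  9.3] |ty| [19.4 23.1 31. ]
128 237 tx [-7.3  8.7  9.4] |ty| [19.4 22.7 31. ]
136 277 tx [-7.2  8.7  9.4] |ty| [19.4 23.2 31. ]
144 332 tx [-7.8  8.7  9.5] |ty| [19.4 23.  31.3]
152 371 tx [-7.3  8.7  9.5] |ty| [19.4 23.  31.2]
160 439 tx [-7.   8.8  9.5] |ty| [19.4 23.1 31.3]
168 508 tx [-4.5  8.8  9.6] |ty| [19.4 23.3 31.3]
```

Emit:
{"api": "move_arm", "payload": {
  "deltas": [
    [0.15,0,0,8,0,0,0],
    [0.15,0,0,8,0,0,0],
    [0.15,0,0,6,0,0,0],
    [0.15,0,0,4,0,0,0],
    [0.5,0,0,0,0,0,0],
    [1,0,0,0,0,0,0],
    [1,0,0,0,0,0,0],
    [1,0,0,0,0,0,0]
  ],
  "squeeze": 20
}}

```text
clock: 5.2
tool_pos: [0.5854, -0.2535, 0.0562]
eef_rot: [-180.0, -0.0, 26.7]
contact_force: [-4.0, 6.2, 3.1]
width: 0.0115
gripper_force: 4.2
```

Emit:
{"api": "move_arm", "payload": {
  "deltas": [
    [1,0,0,0,0,0,0],
    [1,0,0,0,0,0,0]
  ]
}}

```text
clock: 5.4
tool_pos: [0.5853, -0.2531, 0.0562]
eef_rot: [-179.9, 0.0, 26.7]
contact_force: [-1.8, 2.8, 2.8]
width: 0.0112
gripper_force: 20.0
```

```bash
python3 -c "from h import *;st()"
```

```text
t5.40 pos [ 585.3 -253.1   56.2] yaw 26.7 F [-1.8  2.8  2.8] T [0.638 0.435 0.075] w 11.2 g 20.0 q7 -44
```

Emit:
{"api": "move_arm", "payload": {
  "deltas": [
    [1,0,0,0.4,0,0,6],
    [1,0,0,0.5,0,0,7],
    [1,0,0,0.5,0,0,7]
  ]
}}

```text
clock: 5.7
tool_pos: [0.5853, -0.253, 0.0548]
eef_rot: [-179.9, 0.0, 6.4]
contact_force: [-0.7, 2.9, 3.3]
width: 0.0108
gripper_force: 20.0
```

```bash
python3 -c "from h import *;st()"
```

```text
t5.70 pos [ 585.3 -253.    54.8] yaw 6.4 F [-0.7  2.9  3.3] T [0.687 0.501 0.009] w 10.8 g 20.0 q7 -59
```

Emit:
{"api": "move_arm", "payload": {
  "deltas": [
    [1,0,0,0.5,0,0,7],
    [1,0,0,0.5,0,0,7],
    [1,0,0,0.4,0,0,6]
  ]
}}

```text
clock: 6.0
tool_pos: [0.5853, -0.253, 0.0534]
eef_rot: [-179.9, 0.1, -13.6]
contact_force: [-2.0, 2.5, 3.6]
width: 0.011
gripper_force: 20.0
```

```bash
python3 -c "from h import *;st()"
```

```text
t6.00 pos [ 585.3 -253.    53.4] yaw -13.6 F [-2.   2.5  3.6] T [0.746 0.525 0.077] w 11.0 g 20.0 q7 -74
```

Emit:
{"api": "move_arm", "payload": {
  "deltas": [
    [1,0,0,0,0,0,0]
  ]
}}

```text
clock: 6.1
tool_pos: [0.5853, -0.253, 0.0533]
eef_rot: [-180.0, 0.1, -13.3]
contact_force: [-2.3, 2.7, 4.6]
width: 0.0105
gripper_force: 20.0
```

```bash
python3 -c "from h import *;st()"
```

```text
t6.10 pos [ 585.3 -253.    53.3] yaw -13.3 F [-2.3  2.7  4.6] T [ 0.811  0.54  -0.066] w 10.5 g 20.0 q7 -74
```

Emit:
{"api": "move_arm", "payload": {
  "deltas": [
    [0.15,0,0,0,0,0,0],
    [0.15,0,0,0,0,0,0],
    [0.15,0,0,-15,0,0,0],
    [0.15,0,0,-20,0,0,0],
    [0.15,-20,34,-3,0,0,0],
    [0.15,-20,34,0,0,0,0],
    [0.15,-21,34.6,0,0,0,0],
    [0.15,0,0,0,0,0,-8.2]
  ]
}}

```text
clock: 6.9
tool_pos: [0.497, -0.3473, 0.0926]
eef_rot: [179.7, 0.1, -5.5]
contact_force: [0.3, -0.5, -0.1]
width: 0.04
gripper_force: 0.0
```

Emit:
{"api": "move_arm", "payload": {
  "deltas": [
    [0.15,0,0,0,0,0,-8.2],
    [0.15,0,0,0,0,0,-8.2],
    [0.15,0,0,0,0,0,-8.2],
    [0.15,0,0,0,0,0,0]
  ]
}}

```text
clock: 7.3
tool_pos: [0.5028, -0.3409, 0.0923]
eef_rot: [179.9, -0.1, 19.5]
contact_force: [-0.4, 0.6, -0.3]
width: 0.0402
gripper_force: 0.0
```

```bash
cat >> h.py <<'E'
_st=st
def st():
    o=_st();print("  J7 %.3f"%o["joint_efforts"][6]);return o
E
python3 - <<'E'
from h import *
to(502.3,-338.8,19.3)
c=ctrl.calibration("wrist");im,d=ctrl.capture("wrist")
n,l,s,ce=cv2.connectedComponentsWithStats(redmask(im))
for i in range(1,n):
    if s[i,4]<40: continue
    v,u=np.nonzero(l==i);P=points(c,np.c_[u,v],d[v,u]);T=P[(P[:,2]>.094)&(P[:,2]<.112)]
    if len(T)<20: continue
    r=cv2.minAreaRect((T[:,:2]*1000).astype(np.float32));print(len(T),np.round(r[0],1),np.round(r[1],1),round(r[2],1),np.round(np.median(T[:,2]),4))
E
```

```text
t7.30 pos [ 502.8 -340.9   92.3] yaw 19.5 F [-0.4  0.6 -0.3] T [-0.019 -0.013  0.003] w 40.2 g 0.0 q7 -39
  J7 0.771
dx 0.2 dy -2.1 wz 0.2
1567 [ 585.1 -253.9] [11.4 39.1] 76.3 0.1007
1320 [ 586.3 -337.6] [11.2 39.6] 82.7 0.1037
1385 [ 501.5 -255.1] [39.4 11.3] 8.2 0.1037
1015 [ 502.5 -338.7] [39.9 10.7] 19.2 0.104
```

Emit:
{"api": "move_arm", "payload": {
  "deltas": [
    [0.15,0,-1.5,15,0,0,0.2],
    [0.15,0,0,15,0,0,0],
    [0.15,0,0,6.5,0,0,0],
    [0.15,0,0,0,0,0,0],
    [1,0,0,0,0,0,0],
    [1,0,0,0,0,0,0],
    [1,0,0,0,0,0,0],
    [1,0,0,0,0,0,0]
  ]
}}

```text
clock: 8.15
tool_pos: [0.5023, -0.3385, 0.0551]
eef_rot: [180.0, -0.0, 19.3]
contact_force: [0.5, 0.2, -0.3]
width: 0.0113
gripper_force: 0.4
```

Emit:
{"api": "move_arm", "payload": {
  "deltas": [
    [1,0,0,0,0,0,0],
    [1,0,0,0,0,0,0]
  ]
}}

```text
clock: 8.35
tool_pos: [0.5022, -0.3383, 0.055]
eef_rot: [180.0, -0.0, 19.3]
contact_force: [-0.7, 0.6, 2.2]
width: 0.011
gripper_force: 20.0
```

```bash
python3 -c "from h import *;st()"
```

```text
t8.35 pos [ 502.2 -338.3   55. ] yaw 19.3 F [-0.7  0.6  2.2] T [ 0.158  0.081 -0.046] w 11.0 g 20.0 q7 -40
  J7 -0.007
```

Emit:
{"api": "move_arm", "payload": {
  "deltas": [
    [1,0,0,0.4,0,0,6.5],
    [1,0,0,0.5,0,0,7],
    [1,0,0,0.5,0,0,7],
    [1,0,0,0.5,0,0,7],
    [1,0,0,0.5,0,0,7],
    [1,0,0,0.4,0,0,6]
  ]
}}

```text
clock: 8.95
tool_pos: [0.5023, -0.338, 0.0522]
eef_rot: [-180.0, -0.0, -21.5]
contact_force: [-0.6, 1.5, 3.3]
width: 0.0107
gripper_force: 20.0
```

```bash
python3 -c "from h import *;st()"
```

```text
t8.95 pos [ 502.3 -338.    52.2] yaw -21.5 F [-0.6  1.5  3.3] T [0.318 0.196 0.047] w 10.7 g 20.0 q7 -70
  J7 0.651
```

Emit:
{"api": "move_arm", "payload": {
  "deltas": [
    [1,0,0,0,0,0,0],
    [0.15,0,0,0,0,0,0],
    [0.15,0,0,0,0,0,0],
    [0.15,0,0,-15,0,0,0],
    [0.15,0,0,-20,0,0,0],
    [0.15,-10,-26,-2,0,0,0],
    [0.15,-10,-26,0,0,0,0],
    [0.15,-11,-25.4,0,0,0,0]
  ]
}}

```text
clock: 9.75
tool_pos: [0.5012, -0.2544, 0.0889]
eef_rot: [-180.0, -0.0, -21.2]
contact_force: [0.3, -0.4, 0.2]
width: 0.0401
gripper_force: 0.0
```

Emit:
{"api": "move_arm", "payload": {
  "deltas": [
    [0.15,0,0,0,0,0,-7.4],
    [0.15,0,0,0,0,0,-7.4],
    [0.15,0,0,0,0,0,-7.4],
    [0.15,0,0,0,0,0,-7.3],
    [0.15,0,0,0,0,0,0]
  ]
}}

```text
clock: 10.25
tool_pos: [0.5011, -0.2553, 0.0888]
eef_rot: [-180.0, -0.0, 8.3]
contact_force: [-0.3, -0.3, -0.4]
width: 0.0399
gripper_force: 0.0
```

```bash
cat >> h.py <<'E'
def wings(z0=.09):
    c=ctrl.calibration("wrist");im,d=ctrl.capture("wrist")
    n,l,s,ce=cv2.connectedComponentsWithStats(redmask(im))
    for i in range(1,n):
        if s[i,4]<40: continue
        v,u=np.nonzero(l==i);P=points(c,np.c_[u,v],d[v,u]);zt=np.percentile(P[:,2],90);T=P[(P[:,2]>max(z0,zt-.006))&(P[:,2]<.112)]
        if len(T)<20: continue
        r=cv2.minAreaRect((T[:,:2]*1000).astype(np.float32));a=r[2] if r[1][0]>r[1][1] else r[2]-90
        print(len(T),np.round(r[0],1),np.round(r[1],1),"ang",round(a,1),"z",np.round(np.median(T[:,2])*1e3,1))
E
python3 -c "
from h import *
to(501.2,-254.9,8.3);wings()"
```

```text
t10.25 pos [ 501.1 -255.3   88.8] yaw 8.3 F [-0.3 -0.3 -0.4] T [-0.003 -0.018 -0.018] w 39.9 g 0.0 q7 -54
  J7 0.669
dx 0.1 dy -0.3 wz 0.0
1264 [ 585.  -253.6] [11.  39.6] ang -13.6 z 101.0
1500 [ 586.4 -337. ] [11.2 39.8] ang -7.3 z 103.7
1007 [ 501.4 -254.7] [39.6 10.9] ang 8.7 z 104.1
1131 [ 502.5 -338.2] [11.4 39.8] ang -21.8 z 101.0
```

Emit:
{"api": "move_arm", "payload": {
  "deltas": [
    [0.15,0,-0.3,15,0,0,0],
    [0.15,0,0,13,0,0,0],
    [0.15,0,0,5.5,0,0,0],
    [1,0,0,0,0,0,0],
    [1,0,0,0,0,0,0],
    [1,0,0,0,0,0,0],
    [1,0,0,0,0,0,0],
    [1,0,0,0,0,0,0]
  ]
}}

```text
clock: 11.1
tool_pos: [0.5014, -0.2542, 0.0558]
eef_rot: [-180.0, -0.0, 8.3]
contact_force: [-0.6, 0.5, 1.6]
width: 0.0108
gripper_force: 20.0
```

Emit:
{"api": "move_arm", "payload": {
  "deltas": [
    [1,0,0,0,0,0,0],
    [1,0,0,0.4,0,0,6.5],
    [1,0,0,0.5,0,0,7],
    [1,0,0,0.5,0,0,7],
    [1,0,0,0.5,0,0,7],
    [1,0,0,0.5,0,0,7],
    [1,0,0,0.4,0,0,6]
  ]
}}

```text
clock: 11.8
tool_pos: [0.5014, -0.2542, 0.0529]
eef_rot: [-180.0, -0.0, -32.5]
contact_force: [-0.3, 1.6, 2.6]
width: 0.0107
gripper_force: 20.0
```

```bash
python3 -c "from h import *;st()"
```

```text
t11.80 pos [ 501.4 -254.2   52.9] yaw -32.5 F [-0.3  1.6  2.6] T [0.445 0.178 0.118] w 10.7 g 20.0 q7 -83
  J7 0.629
```

Emit:
{"api": "move_arm", "payload": {
  "deltas": [
    [1,0,0,0,0,0,0],
    [0.15,0,0,0,0,0,0],
    [0.15,0,0,0,0,0,0],
    [0.15,0,0,-15,0,0,0],
    [0.15,0,0,-20,0,0,0],
    [0.15,38,8,-2,0,0,0],
    [0.15,39,8,0,0,0,0],
    [0.15,39,8.3,0,0,0,0]
  ]
}}

```text
clock: 12.6
tool_pos: [0.5873, -0.3385, 0.09]
eef_rot: [180.0, -0.0, -32.2]
contact_force: [1.1, 0.3, 0.4]
width: 0.0399
gripper_force: 0.0
```

Emit:
{"api": "move_arm", "payload": {
  "deltas": [
    [0.15,0,0,0,0,0,-8.2],
    [0.15,0,0,0,0,0,-8.2],
    [0.15,0,0,0,0,0,-8.3],
    [0.15,0,0,0,0,0,0]
  ]
}}

```text
clock: 13.0
tool_pos: [0.5859, -0.3378, 0.0892]
eef_rot: [-180.0, 0.0, -7.5]
contact_force: [0.5, -0.7, 0.1]
width: 0.04
gripper_force: 0.0
```

```bash
python3 -c "
from h import *
to(586.4,-337.3,-7.5);wings()"
```

```text
t13.00 pos [ 585.9 -337.8   89.2] yaw -7.5 F [ 0.5 -0.7  0.1] T [ 0.008 -0.027  0.021] w 40.0 g 0.0 q7 -63
  J7 0.810
dx 0.5 dy -0.5 wz 0.0
954 [ 586.9 -337.8] [10.5 38.8] ang -7.8 z 103.9
1019 [ 585.3 -254.3] [11.  39.6] ang -13.3 z 100.8
78 [ 520.2 -344.7] [10.5  4.3] ang 87.5 z 92.8
266 [ 490.8 -334.6] [11.5 14.2] ang -23.8 z 101.3
```

Emit:
{"api": "move_arm", "payload": {
  "deltas": [
    [0.15,0.5,-0.3,15,0,0,0],
    [0.15,0,0,13,0,0,0],
    [0.15,0,0,6,0,0,0],
    [1,0,0,0,0,0,0],
    [1,0,0,0,0,0,0],
    [1,0,0,0,0,0,0],
    [1,0,0,0,0,0,0],
    [1,0,0,0,0,0,0]
  ]
}}

```text
clock: 13.85
tool_pos: [0.5872, -0.337, 0.0561]
eef_rot: [180.0, -0.1, -7.5]
contact_force: [-0.5, 0.4, 1.6]
width: 0.0108
gripper_force: 20.0
```

Emit:
{"api": "move_arm", "payload": {
  "deltas": [
    [1,0,0,0,0,0,0],
    [1,0,0,0.4,0,0,6.5],
    [1,0,0,0.5,0,0,7],
    [1,0,0,0.5,0,0,7],
    [1,0,0,0.5,0,0,7],
    [1,0,0,0.5,0,0,7],
    [1,0,0,0.4,0,0,6]
  ]
}}

```text
clock: 14.55
tool_pos: [0.587, -0.3374, 0.0532]
eef_rot: [180.0, -0.1, -48.3]
contact_force: [-0.3, -0.6, 1.1]
width: 0.011
gripper_force: 20.0
```

```bash
python3 -c "
from h import *
o=st();print(np.round(o['q']))"
```

```text
t14.55 pos [ 587.  -337.4   53.2] yaw -48.3 F [-0.3 -0.6  1.1] T [-0.011  0.11   0.065] w 11.0 g 20.0 q7 -94
  J7 0.687
[ 16.  48.  20.  89. -20.  47. -94.]
```

Emit:
{"api": "move_arm", "payload": {
  "deltas": [
    [1,0,0,0,0,0,0],
    [0.15,0,0,0,0,0,0],
    [0.15,0,0,0,0,0,0],
    [0.15,0,0,-15,0,0,0],
    [0.15,0,0,-20,0,0,0],
    [0.15,-21,-18,-2,0,0,0],
    [0.15,-21,-18,0,0,0,0],
    [0.15,-21.3,-19,0,0,0,0]
  ]
}}

```text
clock: 15.35
tool_pos: [0.5857, -0.2526, 0.0912]
eef_rot: [-179.9, -0.1, -48.0]
contact_force: [0.0, -0.4, -0.3]
width: 0.0397
gripper_force: 0.0
```

Emit:
{"api": "move_arm", "payload": {
  "deltas": [
    [0.15,0,0,0,0,0,-8.5],
    [0.15,0,0,0,0,0,-8.5],
    [0.15,0,0,0,0,0,-8.5],
    [0.15,0,0,0,0,0,-8.5],
    [0.15,0,0,0,0,0,0]
  ]
}}

```text
clock: 15.85
tool_pos: [0.5858, -0.2533, 0.0909]
eef_rot: [-180.0, -0.1, -14.0]
contact_force: [-0.3, 0.7, 1.2]
width: 0.0399
gripper_force: 0.0
```

```bash
python3 -c "
from h import *
to(585.2,-253.5,-13.5);wings(.094)"
```

```text
t15.85 pos [ 585.8 -253.3   90.9] yaw -14.0 F [-0.3  0.7  1.2] T [ 0.041  0.003 -0.021] w 39.9 g 0.0 q7 -74
  J7 0.810
dx -0.5 dy 0.3 wz -0.5
1153 [ 586.5 -337.2] [11.2 39.7] ang -48.7 z 100.8
935 [ 585.4 -253.8] [10.7 39. ] ang -14.3 z 101.0
52 [ 518.1 -263.9] [9.2 2.5] ang 74.4 z 95.9
213 [ 490.2 -247.8] [10.9 12.8] ang -39.1 z 101.5
```

Emit:
{"api": "move_arm", "payload": {
  "deltas": [
    [0.15,-0.3,0.2,15,0,0,0],
    [0.15,0,0,15,0,0,0],
    [0.15,0,0,8,0,0,0],
    [1,0,0,0,0,0,0],
    [1,0,0,0,0,0,0],
    [1,0,0,0,0,0,0],
    [1,0,0,0,0,0,0],
    [1,0,0,0,0,0,0]
  ]
}}

```text
clock: 16.7
tool_pos: [0.5856, -0.253, 0.0523]
eef_rot: [-180.0, -0.1, -14.0]
contact_force: [-0.8, 1.2, 0.5]
width: 0.0112
gripper_force: 20.0
```

Emit:
{"api": "move_arm", "payload": {
  "deltas": [
    [1,0,0,0,0,0,0]
  ]
}}

```text
clock: 16.8
tool_pos: [0.5856, -0.2531, 0.0522]
eef_rot: [-180.0, -0.1, -14.0]
contact_force: [1.1, -0.2, 2.1]
width: 0.011
gripper_force: 20.0
```

```bash
python3 -c "from h import *;st()"
```

```text
t16.80 pos [ 585.6 -253.1   52.2] yaw -14.0 F [ 1.1 -0.2  2.1] T [ 0.141 -0.088  0.103] w 11.0 g 20.0 q7 -73
  J7 -0.069
```

Emit:
{"api": "move_arm", "payload": {
  "deltas": [
    [1,0,0,0.2,0,0,3],
    [1,0,0,0.2,0,0,3],
    [1,0,0,0.2,0,0,3]
  ]
}}

```text
clock: 17.1
tool_pos: [0.5856, -0.253, 0.0516]
eef_rot: [-180.0, -0.1, -23.1]
contact_force: [0.8, 1.4, 1.8]
width: 0.0108
gripper_force: 20.0
```

```bash
python3 -c "from h import *;st()"
```

```text
t17.10 pos [ 585.6 -253.    51.6] yaw -23.1 F [0.8 1.4 1.8] T [0.201 0.007 0.135] w 10.8 g 20.0 q7 -80
  J7 0.311
```

Emit:
{"api": "move_arm", "payload": {
  "deltas": [
    [1,0,0,0.1,0,0,2]
  ]
}}

```text
clock: 17.2
tool_pos: [0.5856, -0.253, 0.0515]
eef_rot: [-180.0, -0.1, -25.1]
contact_force: [-0.6, 0.1, 2.3]
width: 0.0107
gripper_force: 20.0
```

```bash
python3 -c "from h import *;st()"
```

```text
t17.20 pos [ 585.6 -253.    51.5] yaw -25.1 F [-0.6  0.1  2.3] T [ 0.226 -0.05   0.087] w 10.7 g 20.0 q7 -81
  J7 0.085
```

Emit:
{"api": "move_arm", "payload": {
  "deltas": [
    [1,0,0,0.1,0,0,2]
  ]
}}

```text
clock: 17.3
tool_pos: [0.5856, -0.253, 0.0514]
eef_rot: [-180.0, -0.1, -27.1]
contact_force: [0.6, 0.4, 1.9]
width: 0.0108
gripper_force: 20.0
```

```bash
python3 -c "from h import *;st()"
```

```text
t17.30 pos [ 585.6 -253.    51.4] yaw -27.1 F [0.6 0.4 1.9] T [ 0.26  -0.158  0.081] w 10.8 g 20.0 q7 -83
  J7 0.172
```

Emit:
{"api": "move_arm", "payload": {
  "deltas": [
    [1,0,0,0.1,0,0,2]
  ]
}}

```text
clock: 17.4
tool_pos: [0.5856, -0.253, 0.0512]
eef_rot: [-180.0, -0.1, -29.1]
contact_force: [0.2, 1.9, 2.9]
width: 0.011
gripper_force: 20.0
```

```bash
python3 -c "from h import *;st()"
```

```text
t17.40 pos [ 585.6 -253.    51.2] yaw -29.1 F [0.2 1.9 2.9] T [ 0.264 -0.081  0.065] w 11.0 g 20.0 q7 -84
  J7 0.178
```

Emit:
{"api": "move_arm", "payload": {
  "deltas": [
    [1,0,0,0.1,0,0,2]
  ]
}}

```text
clock: 17.5
tool_pos: [0.5855, -0.2531, 0.051]
eef_rot: [-180.0, -0.0, -31.2]
contact_force: [0.7, 2.2, 3.2]
width: 0.0107
gripper_force: 20.0
```

```bash
python3 -c "from h import *;_st()"
```

```text
Traceback (most recent call last):
NameError: name '_st' is not defined. Did you mean: 'st'?
```

Emit:
{"api": "move_arm", "payload": {
  "deltas": [
    [1,0,0,0.1,0,0,2]
  ]
}}

```text
clock: 17.6
tool_pos: [0.5855, -0.253, 0.0509]
eef_rot: [-180.0, -0.0, -33.2]
contact_force: [1.6, 1.5, 3.5]
width: 0.011
gripper_force: 20.0
```

```bash
python3 -c "from h import *;_st()"
```

```text
Traceback (most recent call last):
NameError: name '_st' is not defined. Did you mean: 'st'?
```

Emit:
{"api": "move_arm", "payload": {
  "deltas": [
    [1,0,0,0.1,0,0,2]
  ]
}}

```text
clock: 17.7
tool_pos: [0.5856, -0.2531, 0.0508]
eef_rot: [-180.0, -0.0, -35.2]
contact_force: [2.1, 2.3, 3.8]
width: 0.0109
gripper_force: 20.0
```

```bash
python3 -c "from h import *;_st()"
```

```text
Traceback (most recent call last):
NameError: name '_st' is not defined. Did you mean: 'st'?
```

Emit:
{"api": "move_arm", "payload": {
  "deltas": [
    [1,0,0,0.1,0,0,2]
  ]
}}

```text
clock: 17.8
tool_pos: [0.5855, -0.2531, 0.0507]
eef_rot: [-180.0, -0.0, -37.2]
contact_force: [1.7, 1.5, 4.2]
width: 0.0108
gripper_force: 20.0
```

```bash
python3 -c "from h import *;_st()"
```

```text
Traceback (most recent call last):
NameError: name '_st' is not defined. Did you mean: 'st'?
```

Emit:
{"api": "move_arm", "payload": {
  "deltas": [
    [1,0,0,0.1,0,0,2]
  ]
}}

```text
clock: 17.9
tool_pos: [0.5855, -0.2531, 0.0505]
eef_rot: [-180.0, -0.0, -39.2]
contact_force: [2.1, 1.7, 3.8]
width: 0.0109
gripper_force: 20.0
```

```bash
python3 -c "from h import *;_st()"
```

```text
Traceback (most recent call last):
NameError: name '_st' is not defined. Did you mean: 'st'?
```

```bash
echo '#!/bin/sh
python3 -c "
from plant import ctrl
o=ctrl.get_obs();print(\"t%.2f yaw %.1f z %.1f Tz %.3f w %.1f\"%(o[\"clock\"],o[\"eef_rot\"][2],o[\"tool_pos\"][2]*1e3,o[\"torque\"][2],o[\"width\"]*1e3))"' > r; chmod +x r; ./r
```

```text
t17.90 yaw -39.2 z 50.5 Tz 0.108 w 10.9
```

Emit:
{"api": "move_arm", "payload": {
  "deltas": [
    [1,0,0,0.1,0,0,1]
  ]
}}

```text
clock: 18.0
tool_pos: [0.5855, -0.2531, 0.0505]
eef_rot: [-180.0, -0.0, -40.1]
contact_force: [1.5, 1.5, 5.7]
width: 0.011
gripper_force: 20.0
```

```bash
r
```

```text
t18.00 yaw -40.1 z 50.5 Tz 0.055 w 11.0
```

Emit:
{"api": "move_arm", "payload": {
  "deltas": [
    [1,0,0,0.1,0,0,1]
  ]
}}

```text
clock: 18.1
tool_pos: [0.5855, -0.2531, 0.0504]
eef_rot: [-180.0, -0.0, -41.1]
contact_force: [1.4, 2.1, 5.7]
width: 0.0105
gripper_force: 20.0
```

```bash
r
```

```text
t18.10 yaw -41.1 z 50.4 Tz 0.145 w 10.5
```

Emit:
{"api": "move_arm", "payload": {
  "deltas": [
    [1,0,0,0.1,0,0,1]
  ]
}}

```text
clock: 18.2
tool_pos: [0.5855, -0.2531, 0.0504]
eef_rot: [-180.0, -0.0, -42.1]
contact_force: [1.5, 1.9, 5.1]
width: 0.0112
gripper_force: 20.0
```

```bash
r
```

```text
t18.20 yaw -42.1 z 50.4 Tz 0.141 w 11.2
```

Emit:
{"api": "move_arm", "payload": {
  "deltas": [
    [1,0,0,0.1,0,0,1]
  ]
}}

```text
clock: 18.3
tool_pos: [0.5855, -0.2531, 0.0503]
eef_rot: [-180.0, -0.0, -43.1]
contact_force: [1.6, 1.5, 7.1]
width: 0.011
gripper_force: 20.0
```

```bash
r
```

```text
t18.30 yaw -43.1 z 50.3 Tz 0.154 w 11.0
```

Emit:
{"api": "move_arm", "payload": {
  "deltas": [
    [1,0,0,0.1,0,0,1.5]
  ]
}}

```text
clock: 18.4
tool_pos: [0.5855, -0.2531, 0.0502]
eef_rot: [-180.0, -0.0, -44.6]
contact_force: [1.5, 2.3, 5.2]
width: 0.011
gripper_force: 20.0
```

```bash
r
```

```text
t18.40 yaw -44.6 z 50.2 Tz 0.118 w 11.0
```

Emit:
{"api": "move_arm", "payload": {
  "deltas": [
    [1,0,0,0.1,0,0,1.5]
  ]
}}

```text
clock: 18.5
tool_pos: [0.5855, -0.2531, 0.0502]
eef_rot: [-180.0, -0.0, -46.1]
contact_force: [1.2, 2.8, 6.1]
width: 0.0108
gripper_force: 20.0
```

```bash
r
```

```text
t18.50 yaw -46.1 z 50.2 Tz 0.183 w 10.8
```

Emit:
{"api": "move_arm", "payload": {
  "deltas": [
    [1,0,0,0.1,0,0,1.5]
  ]
}}

```text
clock: 18.6
tool_pos: [0.5855, -0.2531, 0.0501]
eef_rot: [-180.0, -0.0, -47.6]
contact_force: [1.1, 2.6, 6.5]
width: 0.0107
gripper_force: 20.0
```

```bash
r
```

```text
t18.60 yaw -47.6 z 50.1 Tz 0.149 w 10.7
```

Emit:
{"api": "move_arm", "payload": {
  "deltas": [
    [1,0,0,0.1,0,0,1.5]
  ]
}}

```text
clock: 18.7
tool_pos: [0.5855, -0.2531, 0.0501]
eef_rot: [-180.0, -0.0, -49.1]
contact_force: [0.8, 2.9, 7.5]
width: 0.011
gripper_force: 20.0
```

```bash
r
```

```text
t18.70 yaw -49.1 z 50.1 Tz 0.145 w 11.0
```

Emit:
{"api": "move_arm", "payload": {
  "deltas": [
    [1,0,0,0,0,0,1.5]
  ]
}}

```text
clock: 18.8
tool_pos: [0.5855, -0.2531, 0.05]
eef_rot: [-180.0, -0.0, -50.6]
contact_force: [1.5, 2.3, 5.5]
width: 0.0111
gripper_force: 20.0
```

```bash
r
```

```text
t18.80 yaw -50.6 z 50.0 Tz 0.178 w 11.1
```

Emit:
{"api": "move_arm", "payload": {
  "deltas": [
    [1,0,0,0,0,0,1.5]
  ]
}}

```text
clock: 18.9
tool_pos: [0.5855, -0.2531, 0.05]
eef_rot: [-180.0, -0.0, -52.1]
contact_force: [1.5, 0.9, 6.1]
width: 0.0108
gripper_force: 20.0
```

```bash
r
```

```text
t18.90 yaw -52.1 z 50.0 Tz 0.163 w 10.8
```

Emit:
{"api": "move_arm", "payload": {
  "deltas": [
    [1,0,0,0,0,0,1.5]
  ]
}}

```text
clock: 19.0
tool_pos: [0.5855, -0.2531, 0.0499]
eef_rot: [-180.0, -0.0, -53.6]
contact_force: [0.8, 1.5, 5.0]
width: 0.0104
gripper_force: 20.0
```

```bash
r
```

```text
t19.00 yaw -53.6 z 49.9 Tz 0.204 w 10.4
```

Emit:
{"api": "move_arm", "payload": {
  "deltas": [
    [1,0,0,0,0,0,1.5]
  ]
}}

```text
clock: 19.1
tool_pos: [0.5855, -0.2531, 0.0499]
eef_rot: [-180.0, -0.0, -55.1]
contact_force: [2.0, 1.9, 4.4]
width: 0.0111
gripper_force: 20.0
```

```bash
r
```

```text
t19.10 yaw -55.1 z 49.9 Tz 0.141 w 11.1
```

Emit:
{"api": "move_arm", "payload": {
  "deltas": [
    [1,0,0,0.1,0,0,1.5]
  ]
}}

```text
clock: 19.2
tool_pos: [0.5855, -0.2531, 0.0499]
eef_rot: [-180.0, -0.0, -56.6]
contact_force: [1.2, 1.2, 6.0]
width: 0.0114
gripper_force: 20.0
```

```bash
r
```

```text
t19.20 yaw -56.6 z 49.9 Tz 0.211 w 11.4
```

Emit:
{"api": "move_arm", "payload": {
  "deltas": [
    [1,0,0,0.1,0,0,1.5]
  ]
}}

```text
clock: 19.3
tool_pos: [0.5855, -0.2531, 0.0498]
eef_rot: [-180.0, -0.0, -58.1]
contact_force: [1.3, 1.9, 6.2]
width: 0.0107
gripper_force: 20.0
```

```bash
r
```

```text
t19.30 yaw -58.1 z 49.8 Tz 0.188 w 10.7
```

Emit:
{"api": "move_arm", "payload": {
  "deltas": [
    [1,0,0,0.1,0,0,1.5]
  ]
}}

```text
clock: 19.4
tool_pos: [0.5855, -0.2531, 0.0498]
eef_rot: [-180.0, -0.0, -59.6]
contact_force: [1.6, 3.0, 7.1]
width: 0.0107
gripper_force: 20.1
```

```bash
r
```

```text
t19.40 yaw -59.6 z 49.8 Tz 0.281 w 10.7
```

Emit:
{"api": "move_arm", "payload": {
  "deltas": [
    [1,0,0,0.1,0,0,1.5]
  ]
}}

```text
clock: 19.5
tool_pos: [0.5855, -0.2531, 0.0497]
eef_rot: [-180.0, -0.0, -61.1]
contact_force: [1.1, 2.2, 7.0]
width: 0.0107
gripper_force: 20.0
```

```bash
r
```

```text
t19.50 yaw -61.1 z 49.7 Tz 0.246 w 10.7
```

Emit:
{"api": "move_arm", "payload": {
  "deltas": [
    [1,0,0,0,0,0,0],
    [0.15,0,0,0,0,0,0],
    [0.15,0,0,0,0,0,0],
    [0.15,0,0,-17,0,0,0],
    [0.15,0,0,-20,0,0,0],
    [0.15,11,38,-3,0,0,0],
    [0.15,11.5,38,0,0,0,0],
    [0.15,12,37.8,0,0,0,0]
  ]
}}

```text
clock: 20.3
tool_pos: [0.5003, -0.3392, 0.0887]
eef_rot: [179.9, 0.0, -61.0]
contact_force: [-0.3, -1.5, -0.2]
width: 0.04
gripper_force: 0.0
```

Emit:
{"api": "move_arm", "payload": {
  "deltas": [
    [0.15,0,0,0,0,0,-8],
    [0.15,0,0,0,0,0,-8],
    [0.15,0,0,0,0,0,-8],
    [0.15,0,0,0,0,0,-8],
    [0.15,0,0,0,0,0,-7.4],
    [0.15,0,0,0,0,0,0]
  ]
}}

```text
clock: 20.9
tool_pos: [0.5011, -0.3386, 0.0886]
eef_rot: [-180.0, 0.1, -21.7]
contact_force: [-0.4, -0.5, -0.7]
width: 0.0398
gripper_force: 0.0
```

```bash
python3 -c "
from h import *
to(502.4,-338.2,-21.7);wings(.094)"
```

```text
t20.90 pos [ 501.1 -338.6   88.6] yaw -21.7 F [-0.4 -0.5 -0.7] T [ 0.087  0.043 -0.004] w 39.8 g 0.0 q7 -69
  J7 0.694
dx 1.1 dy -0.8 wz 0.0
1304 [ 586.1 -337.8] [11.3 38.8] ang -48.0 z 100.9
1213 [ 584.6 -254. ] [11.3 40.4] ang -60.2 z 98.2
986 [ 502.6 -339.2] [10.6 39.2] ang -22.0 z 101.2
575 [ 508.7 -260.2] [11.3 22.2] ang -32.4 z 100.9
```

Emit:
{"api": "move_arm", "payload": {
  "deltas": [
    [0.15,1,-0.6,15,0,0,0],
    [0.15,0,0,15,0,0,0],
    [0.15,0,0,6.5,0,0,0],
    [1,0,0,0,0,0,0],
    [1,0,0,0,0,0,0],
    [1,0,0,0,0,0,0],
    [1,0,0,0,0,0,0],
    [1,0,0,0,0,0,0]
  ]
}}

```text
clock: 21.75
tool_pos: [0.5037, -0.3386, 0.0532]
eef_rot: [180.0, -0.1, -21.6]
contact_force: [0.5, 0.1, 0.2]
width: 0.0104
gripper_force: 20.0
```

Emit:
{"api": "move_arm", "payload": {
  "deltas": [
    [1,0,0,0,0,0,0],
    [1,0,0,0.2,0,0,3],
    [1,0,0,0.2,0,0,3],
    [1,0,0,0.2,0,0,4]
  ]
}}

```text
clock: 22.15
tool_pos: [0.5037, -0.3387, 0.0525]
eef_rot: [180.0, -0.1, -31.8]
contact_force: [0.5, 0.0, 1.4]
width: 0.0112
gripper_force: 20.0
```

```bash
r
```

```text
t22.15 yaw -31.8 z 52.5 Tz 0.057 w 11.2
```

Emit:
{"api": "move_arm", "payload": {
  "deltas": [
    [1,0,0,0.1,0,0,2]
  ]
}}

```text
clock: 22.25
tool_pos: [0.5037, -0.3388, 0.0523]
eef_rot: [180.0, -0.1, -33.7]
contact_force: [-0.8, -0.6, 1.3]
width: 0.0107
gripper_force: 20.0
```

```bash
r
```

```text
t22.25 yaw -33.7 z 52.3 Tz 0.049 w 10.7
```

Emit:
{"api": "move_arm", "payload": {
  "deltas": [
    [1,0,0,0.1,0,0,2]
  ]
}}

```text
clock: 22.35
tool_pos: [0.5036, -0.3388, 0.0522]
eef_rot: [180.0, -0.1, -35.7]
contact_force: [-0.6, -0.7, 1.8]
width: 0.0111
gripper_force: 20.0
```

```bash
r
```

```text
t22.35 yaw -35.7 z 52.2 Tz 0.057 w 11.1
```

Emit:
{"api": "move_arm", "payload": {
  "deltas": [
    [1,0,0,0.1,0,0,2]
  ]
}}

```text
clock: 22.45
tool_pos: [0.5036, -0.3388, 0.052]
eef_rot: [180.0, -0.1, -37.7]
contact_force: [-1.2, -1.0, 1.4]
width: 0.0109
gripper_force: 20.0
```

```bash
r
```

```text
t22.45 yaw -37.7 z 52.0 Tz 0.070 w 10.9
```

Emit:
{"api": "move_arm", "payload": {
  "deltas": [
    [1,0,0,0.1,0,0,2]
  ]
}}

```text
clock: 22.55
tool_pos: [0.5036, -0.3389, 0.0519]
eef_rot: [180.0, -0.1, -39.8]
contact_force: [-1.1, -2.2, 2.0]
width: 0.011
gripper_force: 20.0
```

```bash
r
```

```text
t22.55 yaw -39.8 z 51.9 Tz 0.067 w 11.0
```

Emit:
{"api": "move_arm", "payload": {
  "deltas": [
    [1,0,0,0.1,0,0,2]
  ]
}}

```text
clock: 22.65
tool_pos: [0.5035, -0.3389, 0.0518]
eef_rot: [180.0, -0.1, -41.8]
contact_force: [-0.4, -1.7, 2.4]
width: 0.0106
gripper_force: 20.0
```

```bash
r
```

```text
t22.65 yaw -41.8 z 51.8 Tz 0.116 w 10.6
```

Emit:
{"api": "move_arm", "payload": {
  "deltas": [
    [1,0,0,0.1,0,0,2]
  ]
}}

```text
clock: 22.75
tool_pos: [0.5035, -0.3389, 0.0516]
eef_rot: [180.0, -0.1, -43.8]
contact_force: [-0.6, -2.2, 2.7]
width: 0.0108
gripper_force: 20.0
```

```bash
r
```

```text
t22.75 yaw -43.8 z 51.6 Tz 0.091 w 10.8
```

Emit:
{"api": "move_arm", "payload": {
  "deltas": [
    [1,0,0,0.1,0,0,2]
  ]
}}

```text
clock: 22.85
tool_pos: [0.5035, -0.3389, 0.0515]
eef_rot: [180.0, -0.1, -45.8]
contact_force: [-0.7, -2.7, 2.3]
width: 0.0107
gripper_force: 20.0
```

```bash
r
```

```text
t22.85 yaw -45.8 z 51.5 Tz 0.065 w 10.7
```

Emit:
{"api": "move_arm", "payload": {
  "deltas": [
    [1,0,0,0.1,0,0,2]
  ]
}}

```text
clock: 22.95
tool_pos: [0.5034, -0.3389, 0.0514]
eef_rot: [180.0, -0.1, -47.8]
contact_force: [0.1, -2.6, 1.4]
width: 0.011
gripper_force: 20.0
```

```bash
r
```

```text
t22.95 yaw -47.8 z 51.4 Tz 0.082 w 11.0
```

Emit:
{"api": "move_arm", "payload": {
  "deltas": [
    [1,0,0,0.1,0,0,2]
  ]
}}

```text
clock: 23.05
tool_pos: [0.5034, -0.339, 0.0513]
eef_rot: [180.0, -0.1, -49.8]
contact_force: [-0.7, -3.5, 1.6]
width: 0.0104
gripper_force: 20.0
```

```bash
r
```

```text
t23.05 yaw -49.8 z 51.3 Tz -0.030 w 10.4
```

Emit:
{"api": "move_arm", "payload": {
  "deltas": [
    [1,0,0,0.1,0,0,2]
  ]
}}

```text
clock: 23.15
tool_pos: [0.5034, -0.339, 0.0511]
eef_rot: [180.0, -0.1, -51.8]
contact_force: [0.6, -4.5, 2.1]
width: 0.0109
gripper_force: 20.0
```

```bash
r
```

```text
t23.15 yaw -51.8 z 51.1 Tz 0.097 w 10.9
```

Emit:
{"api": "move_arm", "payload": {
  "deltas": [
    [1,0,0,0.1,0,0,2]
  ]
}}

```text
clock: 23.25
tool_pos: [0.5033, -0.339, 0.051]
eef_rot: [180.0, -0.1, -53.8]
contact_force: [0.4, -3.9, 1.7]
width: 0.0109
gripper_force: 20.0
```

```bash
r
```

```text
t23.25 yaw -53.8 z 51.0 Tz 0.088 w 10.9
```

Emit:
{"api": "move_arm", "payload": {
  "deltas": [
    [1,0,0,0.1,0,0,2]
  ]
}}

```text
clock: 23.35
tool_pos: [0.5033, -0.339, 0.0509]
eef_rot: [180.0, -0.1, -55.8]
contact_force: [-0.4, -4.8, 1.1]
width: 0.0106
gripper_force: 20.0
```

```bash
r
```

```text
t23.35 yaw -55.8 z 50.9 Tz 0.088 w 10.6
```

Emit:
{"api": "move_arm", "payload": {
  "deltas": [
    [1,-0.8,0.1,0.1,0,0,2]
  ]
}}

```text
clock: 23.45
tool_pos: [0.5033, -0.339, 0.0509]
eef_rot: [180.0, -0.1, -57.8]
contact_force: [0.3, -5.3, -1.2]
width: 0.0107
gripper_force: 20.0
```

```bash
r
```

```text
t23.45 yaw -57.8 z 50.9 Tz 0.069 w 10.7
```

Emit:
{"api": "move_arm", "payload": {
  "deltas": [
    [1,0,0,0.1,0,0,2]
  ]
}}

```text
clock: 23.55
tool_pos: [0.5032, -0.339, 0.0507]
eef_rot: [180.0, -0.1, -59.8]
contact_force: [0.8, -6.8, -0.9]
width: 0.0108
gripper_force: 20.0
```

```bash
r
```

```text
t23.55 yaw -59.8 z 50.7 Tz 0.096 w 10.8
```

Emit:
{"api": "move_arm", "payload": {
  "deltas": [
    [1,0,0,0.1,0,0,2]
  ]
}}

```text
clock: 23.65
tool_pos: [0.5032, -0.3391, 0.0506]
eef_rot: [180.0, -0.1, -61.8]
contact_force: [0.6, -6.5, -0.6]
width: 0.011
gripper_force: 20.0
```

```bash
r
```

```text
t23.65 yaw -61.8 z 50.6 Tz 0.141 w 11.0
```

Emit:
{"api": "move_arm", "payload": {
  "deltas": [
    [1,0,0,0.1,0,0,2]
  ]
}}

```text
clock: 23.75
tool_pos: [0.5032, -0.339, 0.0505]
eef_rot: [180.0, -0.1, -63.8]
contact_force: [0.6, -6.3, -0.3]
width: 0.011
gripper_force: 20.0
```

```bash
r
```

```text
t23.75 yaw -63.8 z 50.5 Tz 0.129 w 11.0
```

Emit:
{"api": "move_arm", "payload": {
  "deltas": [
    [1,0,0,0.1,0,0,2]
  ]
}}

```text
clock: 23.85
tool_pos: [0.5031, -0.3391, 0.0504]
eef_rot: [180.0, -0.1, -65.8]
contact_force: [-0.4, -5.7, 0.3]
width: 0.0107
gripper_force: 20.0
```

```bash
r
```

```text
t23.85 yaw -65.8 z 50.4 Tz 0.137 w 10.7
```

Emit:
{"api": "move_arm", "payload": {
  "deltas": [
    [1,0.4,0,0.1,0,0,1.5]
  ]
}}

```text
clock: 23.95
tool_pos: [0.5031, -0.3391, 0.0502]
eef_rot: [180.0, -0.1, -67.3]
contact_force: [-0.2, -5.1, 1.0]
width: 0.0113
gripper_force: 20.0
```

```bash
r
```

```text
t23.95 yaw -67.3 z 50.2 Tz 0.092 w 11.3
```

Emit:
{"api": "move_arm", "payload": {
  "deltas": [
    [1,0.4,0,0.1,0,0,1.5]
  ]
}}

```text
clock: 24.05
tool_pos: [0.5031, -0.3391, 0.0501]
eef_rot: [180.0, -0.1, -68.8]
contact_force: [-0.6, -4.2, 1.1]
width: 0.0109
gripper_force: 20.0
```

```bash
r
```

```text
t24.05 yaw -68.8 z 50.1 Tz 0.143 w 10.9
```

Emit:
{"api": "move_arm", "payload": {
  "deltas": [
    [1,0,0,0.1,0,0,1.5]
  ]
}}

```text
clock: 24.15
tool_pos: [0.503, -0.3391, 0.05]
eef_rot: [180.0, -0.1, -70.3]
contact_force: [-0.6, -5.0, 1.9]
width: 0.011
gripper_force: 20.0
```

```bash
r
```

```text
t24.15 yaw -70.3 z 50.0 Tz 0.134 w 11.0
```

Emit:
{"api": "move_arm", "payload": {
  "deltas": [
    [1,0,0,0.1,0,0,1.5]
  ]
}}

```text
clock: 24.25
tool_pos: [0.503, -0.3391, 0.05]
eef_rot: [180.0, -0.1, -71.8]
contact_force: [-0.1, -4.1, 1.5]
width: 0.011
gripper_force: 20.0
```

```bash
r
```

```text
t24.25 yaw -71.8 z 50.0 Tz 0.140 w 11.0
```

Emit:
{"api": "move_arm", "payload": {
  "deltas": [
    [1,0,0,0.1,0,0,1.5]
  ]
}}

```text
clock: 24.35
tool_pos: [0.503, -0.3391, 0.0499]
eef_rot: [180.0, -0.1, -73.3]
contact_force: [-0.5, -4.8, 1.2]
width: 0.011
gripper_force: 20.0
```

```bash
r
```

```text
t24.35 yaw -73.3 z 49.9 Tz 0.176 w 11.0
```

Emit:
{"api": "move_arm", "payload": {
  "deltas": [
    [1,0,0,0.1,0,0,1.5]
  ]
}}

```text
clock: 24.45
tool_pos: [0.503, -0.3391, 0.0498]
eef_rot: [180.0, -0.1, -74.8]
contact_force: [-0.9, -5.5, 1.3]
width: 0.0108
gripper_force: 20.0
```

```bash
r
```

```text
t24.45 yaw -74.8 z 49.8 Tz 0.169 w 10.8
```

Emit:
{"api": "move_arm", "payload": {
  "deltas": [
    [1,0,0,0.1,0,0,1.5]
  ]
}}

```text
clock: 24.55
tool_pos: [0.503, -0.3392, 0.0498]
eef_rot: [180.0, -0.1, -76.3]
contact_force: [-0.5, -4.2, 2.2]
width: 0.0107
gripper_force: 20.0
```

```bash
r
```

```text
t24.55 yaw -76.3 z 49.8 Tz 0.148 w 10.7
```

Emit:
{"api": "move_arm", "payload": {
  "deltas": [
    [1,0,0,0.1,0,0,1.5]
  ]
}}

```text
clock: 24.65
tool_pos: [0.5029, -0.3392, 0.0497]
eef_rot: [180.0, -0.1, -77.8]
contact_force: [-0.9, -5.1, 2.2]
width: 0.0109
gripper_force: 20.0
```

```bash
r
```

```text
t24.65 yaw -77.8 z 49.7 Tz 0.151 w 10.9
```

Emit:
{"api": "move_arm", "payload": {
  "deltas": [
    [1,0,0,0.1,0,0,1.5]
  ]
}}

```text
clock: 24.75
tool_pos: [0.5029, -0.3391, 0.0496]
eef_rot: [180.0, -0.1, -79.3]
contact_force: [-0.6, -5.2, 2.0]
width: 0.011
gripper_force: 20.0
```

```bash
r
```

```text
t24.75 yaw -79.3 z 49.6 Tz 0.208 w 11.0
```

Emit:
{"api": "move_arm", "payload": {
  "deltas": [
    [1,0,0,0.1,0,0,1.5]
  ]
}}

```text
clock: 24.85
tool_pos: [0.5029, -0.3392, 0.0496]
eef_rot: [180.0, -0.1, -80.8]
contact_force: [-1.2, -4.7, 2.4]
width: 0.0111
gripper_force: 20.0
```

```bash
r
```

```text
t24.85 yaw -80.8 z 49.6 Tz 0.181 w 11.1
```

Emit:
{"api": "move_arm", "payload": {
  "deltas": [
    [1,0,0,0.1,0,0,1.5]
  ]
}}

```text
clock: 24.95
tool_pos: [0.5028, -0.3392, 0.0495]
eef_rot: [180.0, -0.1, -82.3]
contact_force: [-0.7, -5.7, 3.1]
width: 0.011
gripper_force: 20.0
```

```bash
r
```

```text
t24.95 yaw -82.3 z 49.5 Tz 0.216 w 11.0
```

Emit:
{"api": "move_arm", "payload": {
  "deltas": [
    [1,0,0,0.1,0,0,1]
  ]
}}

```text
clock: 25.05
tool_pos: [0.5028, -0.3392, 0.0494]
eef_rot: [180.0, -0.1, -83.3]
contact_force: [-2.4, -4.7, 4.2]
width: 0.011
gripper_force: 20.0
```

```bash
r
```

```text
t25.05 yaw -83.3 z 49.4 Tz 0.203 w 11.0
```

Emit:
{"api": "move_arm", "payload": {
  "deltas": [
    [1,0,0,0.1,0,0,1.5],
    [1,0,0,0,0,0,0],
    [0.15,0,0,0,0,0,0],
    [0.15,0,0,0,0,0,0],
    [0.15,0,0,-17,0,0,0],
    [0.15,0,0,-20,0,0,0],
    [0.15,-42,-3,-3,0,0,0],
    [0.15,-42.5,-3.3,0,0,0,0]
  ]
}}

```text
clock: 25.85
tool_pos: [0.5014, -0.2523, 0.0893]
eef_rot: [-180.0, 0.1, -84.8]
contact_force: [0.9, 0.5, 0.4]
width: 0.0398
gripper_force: 0.0
```

Emit:
{"api": "move_arm", "payload": {
  "deltas": [
    [0.15,0,0,0,0,0,-7.5],
    [0.15,0,0,0,0,0,-7.5],
    [0.15,0,0,0,0,0,-7.5],
    [0.15,0,0,0,0,0,-7.5],
    [0.15,0,0,0,0,0,-7.5],
    [0.15,0,0,0,0,0,-7.5],
    [0.15,0,0,0,0,0,-7.5],
    [0.15,0,0,0,0,0,0]
  ]
}}

```text
clock: 26.65
tool_pos: [0.5012, -0.2519, 0.0887]
eef_rot: [-179.9, 0.1, -32.1]
contact_force: [-0.2, 0.5, 0.1]
width: 0.04
gripper_force: 0.0
```

```bash
python3 -c "
from h import *
to(501.3,-254.5,-32.3);wings(.094)"
```

```text
t26.65 pos [ 501.2 -251.9   88.7] yaw -32.1 F [-0.2  0.5  0.1] T [ 0.052 -0.007 -0.008] w 40.0 g 0.0 q7 -82
  J7 0.684
dx 1.5 dy 2.2 wz 0.2
1152 [ 583.5 -334.7] [11.1 32.8] ang -48.5 z 100.8
1257 [ 584.6 -253.5] [11.3 39.7] ang -59.9 z 98.2
1125 [ 502.6 -338.7] [11.1 40. ] ang -85.9 z 97.4
976 [ 501.2 -255.3] [10.5 39.3] ang -32.3 z 101.2
```

Emit:
{"api": "move_arm", "payload": {
  "deltas": [
    [0.15,1.5,2.2,15,0,0,0],
    [0.15,0,0,15,0,0,0],
    [0.15,0,0,6.2,0,0,0],
    [1,0,0,0,0,0,0],
    [1,0,0,0,0,0,0],
    [1,0,0,0,0,0,0],
    [1,0,0,0,0,0,0],
    [1,0,0,0,0,0,0]
  ]
}}

```text
clock: 27.5
tool_pos: [0.5029, -0.2552, 0.0534]
eef_rot: [-179.9, -0.1, -32.1]
contact_force: [1.0, 2.9, 1.7]
width: 0.0108
gripper_force: 20.0
```

Emit:
{"api": "move_arm", "payload": {
  "deltas": [
    [1,0,0,0,0,0,0],
    [1,0,0,0.2,0,0,3],
    [1,0,0,0.2,0,0,3],
    [1,0,0,0.2,0,0,4]
  ]
}}

```text
clock: 27.9
tool_pos: [0.5027, -0.2554, 0.0527]
eef_rot: [-179.9, -0.0, -42.2]
contact_force: [2.1, 3.9, 2.1]
width: 0.0108
gripper_force: 20.0
```

```bash
r
```

```text
t27.90 yaw -42.2 z 52.7 Tz 0.046 w 10.8
```

Emit:
{"api": "move_arm", "payload": {
  "deltas": [
    [1,0,0,0.1,0,0,2]
  ]
}}

```text
clock: 28.0
tool_pos: [0.5026, -0.2555, 0.0525]
eef_rot: [-179.9, -0.0, -44.2]
contact_force: [3.3, 4.5, 3.7]
width: 0.0112
gripper_force: 20.0
```

```bash
r
```

```text
t28.00 yaw -44.2 z 52.5 Tz 0.028 w 11.2
```

Emit:
{"api": "move_arm", "payload": {
  "deltas": [
    [1,0,0,0.1,0,0,2]
  ]
}}

```text
clock: 28.1
tool_pos: [0.5026, -0.2555, 0.0524]
eef_rot: [-179.9, -0.0, -46.2]
contact_force: [2.8, 5.0, 3.4]
width: 0.0109
gripper_force: 20.0
```

```bash
r
```

```text
t28.10 yaw -46.2 z 52.4 Tz 0.019 w 10.9
```

Emit:
{"api": "move_arm", "payload": {
  "deltas": [
    [1,0,0,0.1,0,0,2]
  ]
}}

```text
clock: 28.2
tool_pos: [0.5025, -0.2555, 0.0523]
eef_rot: [-179.9, -0.0, -48.2]
contact_force: [3.2, 3.8, 3.5]
width: 0.0109
gripper_force: 20.0
```

```bash
r
```

```text
t28.20 yaw -48.2 z 52.3 Tz 0.071 w 10.9
```

Emit:
{"api": "move_arm", "payload": {
  "deltas": [
    [1,0,0,0.1,0,0,2]
  ]
}}

```text
clock: 28.3
tool_pos: [0.5025, -0.2556, 0.0521]
eef_rot: [-179.9, -0.0, -50.2]
contact_force: [3.0, 4.2, 3.5]
width: 0.0105
gripper_force: 20.0
```

```bash
r
```

```text
t28.30 yaw -50.2 z 52.1 Tz 0.010 w 10.5
```

Emit:
{"api": "move_arm", "payload": {
  "deltas": [
    [1,0,0,0.1,0,0,2]
  ]
}}

```text
clock: 28.4
tool_pos: [0.5024, -0.2556, 0.052]
eef_rot: [-179.9, -0.0, -52.2]
contact_force: [2.5, 4.7, 2.1]
width: 0.0106
gripper_force: 20.0
```

```bash
r
```

```text
t28.40 yaw -52.2 z 52.0 Tz 0.116 w 10.6
```

Emit:
{"api": "move_arm", "payload": {
  "deltas": [
    [1,0,0,0.1,0,0,2]
  ]
}}

```text
clock: 28.5
tool_pos: [0.5024, -0.2557, 0.0519]
eef_rot: [-179.9, -0.0, -54.2]
contact_force: [2.8, 4.0, 2.7]
width: 0.0107
gripper_force: 20.0
```

```bash
r
```

```text
t28.50 yaw -54.2 z 51.9 Tz 0.055 w 10.7
```

Emit:
{"api": "move_arm", "payload": {
  "deltas": [
    [1,0,0,0.1,0,0,2]
  ]
}}

```text
clock: 28.6
tool_pos: [0.5023, -0.2557, 0.0517]
eef_rot: [-179.9, 0.0, -56.2]
contact_force: [4.2, 4.1, 2.3]
width: 0.0108
gripper_force: 20.0
```

```bash
r
```

```text
t28.60 yaw -56.2 z 51.7 Tz 0.060 w 10.8
```

Emit:
{"api": "move_arm", "payload": {
  "deltas": [
    [1,0,0,0.1,0,0,2]
  ]
}}

```text
clock: 28.7
tool_pos: [0.5023, -0.2558, 0.0516]
eef_rot: [-179.9, 0.0, -58.2]
contact_force: [3.3, 3.7, 2.8]
width: 0.0111
gripper_force: 20.0
```

```bash
r
```

```text
t28.70 yaw -58.2 z 51.6 Tz 0.031 w 11.1
```

Emit:
{"api": "move_arm", "payload": {
  "deltas": [
    [1,0,0,0.1,0,0,2]
  ]
}}

```text
clock: 28.8
tool_pos: [0.5022, -0.2558, 0.0515]
eef_rot: [-179.9, 0.0, -60.2]
contact_force: [3.1, 3.7, 2.8]
width: 0.0108
gripper_force: 20.0
```

```bash
r
```

```text
t28.80 yaw -60.2 z 51.5 Tz 0.061 w 10.8
```

Emit:
{"api": "move_arm", "payload": {
  "deltas": [
    [1,0,0,0.1,0,0,2]
  ]
}}

```text
clock: 28.9
tool_pos: [0.5021, -0.2558, 0.0513]
eef_rot: [-180.0, 0.0, -62.2]
contact_force: [2.9, 4.2, 2.4]
width: 0.0109
gripper_force: 20.0
```

```bash
r
```

```text
t28.90 yaw -62.2 z 51.3 Tz 0.048 w 10.9
```

Emit:
{"api": "move_arm", "payload": {
  "deltas": [
    [1,0,0,0.1,0,0,2]
  ]
}}

```text
clock: 29.0
tool_pos: [0.5021, -0.2559, 0.0512]
eef_rot: [-180.0, 0.0, -64.2]
contact_force: [3.3, 3.3, 2.6]
width: 0.0109
gripper_force: 20.0
```

```bash
r
```

```text
t29.00 yaw -64.2 z 51.2 Tz 0.000 w 10.9
```

Emit:
{"api": "move_arm", "payload": {
  "deltas": [
    [1,0,0,0.1,0,0,2]
  ]
}}

```text
clock: 29.1
tool_pos: [0.502, -0.2559, 0.0511]
eef_rot: [-180.0, 0.0, -66.2]
contact_force: [3.6, 4.0, 1.4]
width: 0.011
gripper_force: 20.0
```

```bash
r
```

```text
t29.10 yaw -66.2 z 51.1 Tz 0.075 w 11.0
```

Emit:
{"api": "move_arm", "payload": {
  "deltas": [
    [1,0,0,0.1,0,0,2]
  ]
}}

```text
clock: 29.2
tool_pos: [0.5019, -0.2559, 0.051]
eef_rot: [-180.0, 0.0, -68.2]
contact_force: [3.2, 3.8, 0.9]
width: 0.0108
gripper_force: 20.0
```

```bash
r
```

```text
t29.20 yaw -68.2 z 51.0 Tz 0.073 w 10.8
```

Emit:
{"api": "move_arm", "payload": {
  "deltas": [
    [1,0,0,0.1,0,0,2]
  ]
}}

```text
clock: 29.3
tool_pos: [0.5019, -0.2559, 0.0508]
eef_rot: [-180.0, 0.0, -70.2]
contact_force: [3.6, 4.0, 1.4]
width: 0.0108
gripper_force: 20.0
```

```bash
r
```

```text
t29.30 yaw -70.2 z 50.8 Tz 0.085 w 10.8
```

Emit:
{"api": "move_arm", "payload": {
  "deltas": [
    [1,0,0,0.1,0,0,2]
  ]
}}

```text
clock: 29.4
tool_pos: [0.5019, -0.2559, 0.0507]
eef_rot: [-180.0, 0.0, -72.2]
contact_force: [2.9, 4.4, 1.0]
width: 0.0107
gripper_force: 20.0
```

```bash
r
```

```text
t29.40 yaw -72.2 z 50.7 Tz 0.072 w 10.7
```

Emit:
{"api": "move_arm", "payload": {
  "deltas": [
    [1,0,0,0.1,0,0,2]
  ]
}}

```text
clock: 29.5
tool_pos: [0.5018, -0.2559, 0.0506]
eef_rot: [-180.0, 0.0, -74.2]
contact_force: [2.8, 4.6, 2.7]
width: 0.0105
gripper_force: 20.0
```

```bash
r
```

```text
t29.50 yaw -74.2 z 50.6 Tz 0.104 w 10.5
```

Emit:
{"api": "move_arm", "payload": {
  "deltas": [
    [1,0,0,0.1,0,0,2]
  ]
}}

```text
clock: 29.6
tool_pos: [0.5017, -0.256, 0.0505]
eef_rot: [-180.0, 0.0, -76.2]
contact_force: [3.3, 4.1, 2.1]
width: 0.0109
gripper_force: 20.0
```

```bash
r
```

```text
t29.60 yaw -76.2 z 50.5 Tz 0.120 w 10.9
```

Emit:
{"api": "move_arm", "payload": {
  "deltas": [
    [1,0,0,0.1,0,0,2]
  ]
}}

```text
clock: 29.7
tool_pos: [0.5017, -0.256, 0.0504]
eef_rot: [-180.0, 0.0, -78.3]
contact_force: [2.1, 5.2, 2.7]
width: 0.011
gripper_force: 20.0
```

```bash
r
```

```text
t29.70 yaw -78.3 z 50.4 Tz 0.118 w 11.0
```

Emit:
{"api": "move_arm", "payload": {
  "deltas": [
    [1,0,0,0.1,0,0,2]
  ]
}}

```text
clock: 29.8
tool_pos: [0.5016, -0.256, 0.0504]
eef_rot: [-180.0, 0.0, -80.3]
contact_force: [3.3, 3.5, 1.5]
width: 0.0109
gripper_force: 20.0
```

```bash
r
```

```text
t29.80 yaw -80.3 z 50.4 Tz 0.108 w 10.9
```

Emit:
{"api": "move_arm", "payload": {
  "deltas": [
    [1,0,0,0.1,0,0,2]
  ]
}}

```text
clock: 29.9
tool_pos: [0.5016, -0.256, 0.0503]
eef_rot: [180.0, 0.0, -82.3]
contact_force: [2.5, 3.6, 2.8]
width: 0.0111
gripper_force: 20.0
```

```bash
r
```

```text
t29.90 yaw -82.3 z 50.3 Tz 0.174 w 11.1
```

Emit:
{"api": "move_arm", "payload": {
  "deltas": [
    [1,0,0,0.1,0,0,1.5]
  ]
}}

```text
clock: 30.0
tool_pos: [0.5015, -0.256, 0.0502]
eef_rot: [180.0, 0.0, -83.7]
contact_force: [2.2, 4.7, 3.2]
width: 0.011
gripper_force: 20.0
```

```bash
r
```

```text
t30.00 yaw -83.7 z 50.2 Tz 0.157 w 11.0
```

Emit:
{"api": "move_arm", "payload": {
  "deltas": [
    [1,0,0,0.1,0,0,1.5]
  ]
}}

```text
clock: 30.1
tool_pos: [0.5015, -0.256, 0.0502]
eef_rot: [180.0, 0.0, -85.2]
contact_force: [3.1, 4.9, 4.0]
width: 0.0105
gripper_force: 20.0
```

```bash
r
```

```text
t30.10 yaw -85.2 z 50.2 Tz 0.124 w 10.5
```

Emit:
{"api": "move_arm", "payload": {
  "deltas": [
    [1,0,0,0.1,0,0,1.5]
  ]
}}

```text
clock: 30.2
tool_pos: [0.5015, -0.256, 0.0501]
eef_rot: [180.0, 0.0, -86.7]
contact_force: [1.7, 5.2, 4.5]
width: 0.011
gripper_force: 20.0
```

```bash
r
```

```text
t30.20 yaw -86.7 z 50.1 Tz 0.160 w 11.0
```

Emit:
{"api": "move_arm", "payload": {
  "deltas": [
    [1,0,0,0.1,0,0,1.5]
  ]
}}

```text
clock: 30.3
tool_pos: [0.5014, -0.256, 0.0501]
eef_rot: [180.0, 0.0, -88.2]
contact_force: [2.5, 4.2, 5.8]
width: 0.0108
gripper_force: 20.0
```

```bash
r
```

```text
t30.30 yaw -88.2 z 50.1 Tz 0.146 w 10.8
```

Emit:
{"api": "move_arm", "payload": {
  "deltas": [
    [1,0,0,0.1,0,0,1.5]
  ]
}}

```text
clock: 30.4
tool_pos: [0.5013, -0.256, 0.05]
eef_rot: [180.0, 0.0, -89.7]
contact_force: [2.3, 5.5, 5.4]
width: 0.0106
gripper_force: 20.1
```

```bash
r
```

```text
t30.40 yaw -89.7 z 50.0 Tz 0.172 w 10.6
```

Emit:
{"api": "move_arm", "payload": {
  "deltas": [
    [1,0,0,0,0,0,1.5]
  ]
}}

```text
clock: 30.5
tool_pos: [0.5013, -0.256, 0.05]
eef_rot: [180.0, 0.0, -91.2]
contact_force: [1.5, 4.7, 5.4]
width: 0.0109
gripper_force: 20.1
```

```bash
r
```

```text
t30.50 yaw -91.2 z 50.0 Tz 0.221 w 10.9
```

Emit:
{"api": "move_arm", "payload": {
  "deltas": [
    [1,0,0,0,0,0,1.5]
  ]
}}

```text
clock: 30.6
tool_pos: [0.5012, -0.256, 0.05]
eef_rot: [180.0, 0.0, -92.7]
contact_force: [0.9, 4.7, 4.9]
width: 0.011
gripper_force: 20.0
```

```bash
r
```

```text
t30.60 yaw -92.7 z 50.0 Tz 0.229 w 11.0
```

Emit:
{"api": "move_arm", "payload": {
  "deltas": [
    [1,0,0,0,0,0,1]
  ]
}}

```text
clock: 30.7
tool_pos: [0.5012, -0.256, 0.05]
eef_rot: [180.0, 0.0, -93.7]
contact_force: [2.2, 4.6, 5.9]
width: 0.011
gripper_force: 20.1
```

```bash
r
```

```text
t30.70 yaw -93.7 z 50.0 Tz 0.193 w 11.0
```

Emit:
{"api": "move_arm", "payload": {
  "deltas": [
    [1,0,0,0,0,0,0],
    [0.15,0,0,0,0,0,0],
    [0.15,0,0,0,0,0,0],
    [0.15,0,0,-17,0,0,0],
    [0.15,0,0,-20,0,0,0],
    [0.15,24,-30,-3,0,0,0],
    [0.15,24,-30,0,0,0,0],
    [0.15,25.3,-31.2,0,0,0,0]
  ]
}}

```text
clock: 31.5
tool_pos: [0.588, -0.3372, 0.09]
eef_rot: [180.0, -0.1, -93.7]
contact_force: [0.9, -0.5, 0.2]
width: 0.0398
gripper_force: 0.0
```

Emit:
{"api": "move_arm", "payload": {
  "deltas": [
    [0.15,0,0,0,0,0,-7.5],
    [0.15,0,0,0,0,0,-7.5],
    [0.15,0,0,0,0,0,-7.5],
    [0.15,0,0,0,0,0,-7.5],
    [0.15,0,0,0,0,0,-7.5],
    [0.15,0,0,0,0,0,-7.7],
    [0.15,0,0,0,0,0,0]
  ]
}}

```text
clock: 32.2
tool_pos: [0.5868, -0.3367, 0.0894]
eef_rot: [179.9, -0.0, -48.5]
contact_force: [-0.3, 0.4, -0.8]
width: 0.04
gripper_force: 0.0
```

```bash
python3 -c "
from h import *
to(586.7,-337.3,-48.4);wings(.094)"
```

```text
t32.20 pos [ 586.8 -336.7   89.4] yaw -48.5 F [-0.3  0.4 -0.8] T [0.072 0.043 0.026] w 40.0 g 0.0 q7 -93
  J7 0.755
dx 0.4 dy 0.5 wz -0.1
946 [ 586.1 -337.7] [10.6 39.9] ang -48.7 z 100.9
637 [ 501.  -255.8] [38.7 11.8] ang 87.6 z 97.4
```

Emit:
{"api": "move_arm", "payload": {
  "deltas": [
    [0.15,0.3,0.5,15,0,0,0],
    [0.15,0,0,15,0,0,0],
    [0.15,0,0,6.7,0,0,0],
    [1,0,0,0,0,0,0],
    [1,0,0,0,0,0,0],
    [1,0,0,0,0,0,0],
    [1,0,0,0,0,0,0],
    [1,0,0,0,0,0,0]
  ]
}}

```text
clock: 33.05
tool_pos: [0.587, -0.3373, 0.0536]
eef_rot: [179.9, -0.1, -48.5]
contact_force: [-2.8, -1.8, 1.3]
width: 0.0111
gripper_force: 20.0
```

Emit:
{"api": "move_arm", "payload": {
  "deltas": [
    [1,0,0,0,0,0,0],
    [1,0,0,0.2,0,0,3],
    [1,0,0,0.2,0,0,3],
    [1,0,0,0.2,0,0,4]
  ]
}}

```text
clock: 33.45
tool_pos: [0.5869, -0.3373, 0.0529]
eef_rot: [179.9, -0.1, -58.6]
contact_force: [-2.7, -2.7, 1.3]
width: 0.0105
gripper_force: 20.0
```

```bash
r
```

```text
t33.45 yaw -58.6 z 52.9 Tz 0.084 w 10.5
```

Emit:
{"api": "move_arm", "payload": {
  "deltas": [
    [1,0,0,0.1,0,0,2]
  ]
}}

```text
clock: 33.55
tool_pos: [0.587, -0.3372, 0.0527]
eef_rot: [179.9, -0.1, -60.6]
contact_force: [-3.9, -3.7, 2.1]
width: 0.0109
gripper_force: 20.0
```

```bash
r
```

```text
t33.55 yaw -60.6 z 52.7 Tz 0.070 w 10.9
```

Emit:
{"api": "move_arm", "payload": {
  "deltas": [
    [1,0,0,0.1,0,0,2]
  ]
}}

```text
clock: 33.65
tool_pos: [0.5869, -0.3372, 0.0526]
eef_rot: [179.9, -0.1, -62.5]
contact_force: [-3.5, -4.0, 1.6]
width: 0.0108
gripper_force: 20.0
```

```bash
r
```

```text
t33.65 yaw -62.5 z 52.6 Tz 0.012 w 10.8
```

Emit:
{"api": "move_arm", "payload": {
  "deltas": [
    [1,0,0,0.1,0,0,2]
  ]
}}

```text
clock: 33.75
tool_pos: [0.5869, -0.3372, 0.0525]
eef_rot: [179.9, -0.1, -64.5]
contact_force: [-3.9, -3.8, 3.3]
width: 0.0108
gripper_force: 20.0
```

```bash
r
```

```text
t33.75 yaw -64.5 z 52.5 Tz 0.073 w 10.8
```

Emit:
{"api": "move_arm", "payload": {
  "deltas": [
    [1,0,0,0.1,0,0,2]
  ]
}}

```text
clock: 33.85
tool_pos: [0.5869, -0.3373, 0.0523]
eef_rot: [179.9, -0.1, -66.5]
contact_force: [-4.1, -3.3, 2.3]
width: 0.0114
gripper_force: 20.0
```

```bash
r
```

```text
t33.85 yaw -66.5 z 52.3 Tz 0.074 w 11.4
```

Emit:
{"api": "move_arm", "payload": {
  "deltas": [
    [1,0,0,0.1,0,0,2]
  ]
}}

```text
clock: 33.95
tool_pos: [0.5869, -0.3372, 0.0522]
eef_rot: [179.9, -0.1, -68.5]
contact_force: [-3.6, -4.2, 1.3]
width: 0.0108
gripper_force: 20.0
```

```bash
r
```

```text
t33.95 yaw -68.5 z 52.2 Tz 0.085 w 10.8
```

Emit:
{"api": "move_arm", "payload": {
  "deltas": [
    [1,0,0,0.1,0,0,2]
  ]
}}

```text
clock: 34.05
tool_pos: [0.5869, -0.3373, 0.052]
eef_rot: [179.9, -0.1, -70.5]
contact_force: [-4.4, -4.3, 1.7]
width: 0.0108
gripper_force: 20.0
```

```bash
r
```

```text
t34.05 yaw -70.5 z 52.0 Tz 0.058 w 10.8
```

Emit:
{"api": "move_arm", "payload": {
  "deltas": [
    [1,0,0,0.1,0,0,2]
  ]
}}

```text
clock: 34.15
tool_pos: [0.5869, -0.3372, 0.0519]
eef_rot: [179.9, -0.1, -72.5]
contact_force: [-3.8, -4.3, 1.4]
width: 0.0109
gripper_force: 20.0
```

```bash
r
```

```text
t34.15 yaw -72.5 z 51.9 Tz 0.043 w 10.9
```

Emit:
{"api": "move_arm", "payload": {
  "deltas": [
    [1,0,0,0.1,0,0,2]
  ]
}}

```text
clock: 34.25
tool_pos: [0.5868, -0.3372, 0.0518]
eef_rot: [179.9, -0.1, -74.5]
contact_force: [-3.5, -3.8, 2.1]
width: 0.0108
gripper_force: 20.0
```

```bash
r
```

```text
t34.25 yaw -74.5 z 51.8 Tz 0.082 w 10.8
```

Emit:
{"api": "move_arm", "payload": {
  "deltas": [
    [1,0,0,0.1,0,0,2]
  ]
}}

```text
clock: 34.35
tool_pos: [0.5868, -0.3373, 0.0517]
eef_rot: [179.9, -0.1, -76.5]
contact_force: [-3.6, -3.6, 1.2]
width: 0.0109
gripper_force: 20.0
```

```bash
r
```

```text
t34.35 yaw -76.5 z 51.7 Tz 0.084 w 10.9
```

Emit:
{"api": "move_arm", "payload": {
  "deltas": [
    [1,0,0,0.1,0,0,2]
  ]
}}

```text
clock: 34.45
tool_pos: [0.5868, -0.3373, 0.0515]
eef_rot: [179.9, -0.1, -78.5]
contact_force: [-3.9, -4.1, 0.3]
width: 0.011
gripper_force: 20.0
```

```bash
r
```

```text
t34.45 yaw -78.5 z 51.5 Tz 0.113 w 11.0
```

Emit:
{"api": "move_arm", "payload": {
  "deltas": [
    [1,0,0,0.1,0,0,2]
  ]
}}

```text
clock: 34.55
tool_pos: [0.5868, -0.3373, 0.0514]
eef_rot: [179.9, -0.1, -80.5]
contact_force: [-3.8, -3.9, 1.0]
width: 0.0108
gripper_force: 20.0
```

```bash
r
```

```text
t34.55 yaw -80.5 z 51.4 Tz 0.057 w 10.8
```

Emit:
{"api": "move_arm", "payload": {
  "deltas": [
    [1,0,0,0.1,0,0,2]
  ]
}}

```text
clock: 34.65
tool_pos: [0.5868, -0.3373, 0.0513]
eef_rot: [179.9, -0.1, -82.5]
contact_force: [-3.0, -3.7, 1.3]
width: 0.0109
gripper_force: 20.0
```

```bash
r
```

```text
t34.65 yaw -82.5 z 51.3 Tz 0.048 w 10.9
```

Emit:
{"api": "move_arm", "payload": {
  "deltas": [
    [1,0,0,0.1,0,0,2]
  ]
}}

```text
clock: 34.75
tool_pos: [0.5867, -0.3373, 0.0512]
eef_rot: [179.9, -0.1, -84.5]
contact_force: [-4.0, -5.0, 1.3]
width: 0.0111
gripper_force: 20.0
```

```bash
r
```

```text
t34.75 yaw -84.5 z 51.2 Tz 0.104 w 11.1
```

Emit:
{"api": "move_arm", "payload": {
  "deltas": [
    [1,0,0,0.1,0,0,2]
  ]
}}

```text
clock: 34.85
tool_pos: [0.5868, -0.3373, 0.0512]
eef_rot: [179.9, -0.1, -86.5]
contact_force: [-4.4, -3.4, 1.0]
width: 0.0109
gripper_force: 20.0
```

```bash
r
```

```text
t34.85 yaw -86.5 z 51.2 Tz 0.147 w 10.9
```

Emit:
{"api": "move_arm", "payload": {
  "deltas": [
    [1,0,0,0.1,0,0,1.5]
  ]
}}

```text
clock: 34.95
tool_pos: [0.5867, -0.3373, 0.051]
eef_rot: [179.9, -0.1, -88.0]
contact_force: [-4.8, -3.6, 2.1]
width: 0.0108
gripper_force: 20.0
```

```bash
r
```

```text
t34.95 yaw -88.0 z 51.0 Tz 0.173 w 10.8
```

Emit:
{"api": "move_arm", "payload": {
  "deltas": [
    [1,0,0,0.1,0,0,1.5]
  ]
}}

```text
clock: 35.05
tool_pos: [0.5867, -0.3373, 0.051]
eef_rot: [179.9, -0.1, -89.5]
contact_force: [-3.5, -3.9, 2.4]
width: 0.0109
gripper_force: 20.0
```

```bash
r
```

```text
t35.05 yaw -89.5 z 51.0 Tz 0.134 w 10.9
```

Emit:
{"api": "move_arm", "payload": {
  "deltas": [
    [1,0,0,0.1,0,0,1.5]
  ]
}}

```text
clock: 35.15
tool_pos: [0.5867, -0.3372, 0.0509]
eef_rot: [179.9, -0.1, -91.0]
contact_force: [-4.0, -3.3, 2.7]
width: 0.0111
gripper_force: 20.0
```

```bash
r
```

```text
t35.15 yaw -91.0 z 50.9 Tz 0.162 w 11.1
```

Emit:
{"api": "move_arm", "payload": {
  "deltas": [
    [1,0,0,0.1,0,0,1.5]
  ]
}}

```text
clock: 35.25
tool_pos: [0.5867, -0.3373, 0.0509]
eef_rot: [179.9, -0.1, -92.5]
contact_force: [-5.2, -3.1, 3.3]
width: 0.011
gripper_force: 20.0
```

```bash
r
```

```text
t35.25 yaw -92.5 z 50.9 Tz 0.221 w 11.0
```

Emit:
{"api": "move_arm", "payload": {
  "deltas": [
    [1,0,0,0.1,0,0,1.5]
  ]
}}

```text
clock: 35.35
tool_pos: [0.5867, -0.3373, 0.0509]
eef_rot: [179.9, -0.1, -94.0]
contact_force: [-4.5, -3.1, 2.9]
width: 0.0111
gripper_force: 20.0
```

```bash
r
```

```text
t35.35 yaw -94.0 z 50.9 Tz 0.265 w 11.1
```

Emit:
{"api": "move_arm", "payload": {
  "deltas": [
    [1,0,0,0,0,0,0],
    [0.15,0,0,0,0,0,0],
    [0.15,0,0,0,0,0,0],
    [0.15,0,0,-17,0,0,0],
    [0.15,0,0,-20,0,0,0],
    [0.15,-15,40,-20,0,0,0],
    [0.15,-20,40,-30,0,0,-8],
    [0.15,-20,0,-40,0,0,-8]
  ]
}}

```text
clock: 36.15
tool_pos: [0.5052, -0.2756, 0.1756]
eef_rot: [179.7, 0.3, -77.9]
contact_force: [0.3, -0.3, -0.0]
width: 0.0399
gripper_force: 0.0
```

Emit:
{"api": "move_arm", "payload": {
  "deltas": [
    [0.15,0,0,-20,0,0,-8.5],
    [0.15,0,0,0,0,0,-8.5],
    [0.15,0,0,0,0,0,-8.5],
    [0.15,0,0,0,0,0,0],
    [0.15,0,0,0,0,0,0]
  ]
}}

```text
clock: 36.65
tool_pos: [0.5121, -0.277, 0.1962]
eef_rot: [-179.9, -0.0, -52.6]
contact_force: [-0.0, 0.4, 0.7]
width: 0.04
gripper_force: 0.0
```

```bash
python3 - <<'E'
from h import *
st();wings(.09)
def cover(c,im,d):
    v,u=np.mgrid[0:420,0:560];P=points(c,np.c_[u.ravel(),v.ravel()],d.ravel())*1e3
    h=cv2.cvtColor(im,cv2.COLOR_RGB2HSV).reshape(-1,3)
    q=P-[543.7,-296.2,0];s=(abs(q[:,0])<57)&(abs(q[:,1])<57)&(P[:,2]>58)&(P[:,2]<76)&(h[:,1]<40)&(h[:,2]>150)&(np.hypot(q[:,0],q[:,1])>28)
    for k in range(4): s&=np.hypot(q[:,0]-42*[1,-1,-1,1][k],q[:,1]-42*[1,1,-1,-1][k])>18
    for _ in range(3):
        A=np.c_[q[s,:2],np.ones(s.sum())];x=np.linalg.lstsq(A,P[s,2],rcond=None)[0];r=P[:,2]-np.c_[q[:,:2],np.ones(len(q))]@x;s&=abs(r)<2.5
    t=(abs(q[:,0])<250)&(abs(q[:,1])<250)&(abs(P[:,2])<8)
    print(s.sum(),"plane mm/m",np.round(x[:2]*1e3,1),"z",round(x[2],2),"sd",round(r[s].std(),2),"table z",round(np.median(P[t,2]),2))
f=np.load("w1.npz")
c=ctrl.calibration("wrist");im,d=ctrl.capture("wrist");cover(c,im,d);im,d=ctrl.capture("wrist");cover(c,im,d)
cv2.imwrite("pics/w9.png",im[:,:,::-1])
for n in("top","scene"):
    g=np.load(n+"0.npz");cc=ctrl.calibration(n);print(n);cover(cc,g["im"],g["d"]);im,d=ctrl.capture(n);cover(cc,im,d)
E
```

```text
t36.65 pos [ 512.1 -277.   196.2] yaw -52.6 F [-0.   0.4  0.7] T [0.085 0.01  0.008] w 40.0 g 0.0 q7 -99
  J7 0.067
518 [ 585.6 -337.8] [38.2 11.1] ang 86.5 z 98.0
458 [ 501.8 -339.1] [11.1 38.8] ang -83.8 z 97.3
481 [ 584.2 -253.6] [11.3 40.2] ang -60.0 z 98.0
419 [ 500.5 -255. ] [39.7 11.1] ang 88.1 z 97.6
7534 plane mm/m [-0.9 -1.2] z 65.23 sd 0.73 table z 0.77
7553 plane mm/m [-0.7 -1.4] z 65.5 sd 0.74 table z 1.05
top
968 plane mm/m [-0.1 -0.7] z 66.8 sd 1.24 table z -0.65
244 plane mm/m [ 9.1 -0.2] z 63.97 sd 1.24 table z -0.78
scene
844 plane mm/m [-3.3 -0.6] z 68.08 sd 0.94 table z 0.56
867 plane mm/m [-1.1 -2.4] z 65.0 sd 0.94 table z 0.53
```

View pics/w9.png

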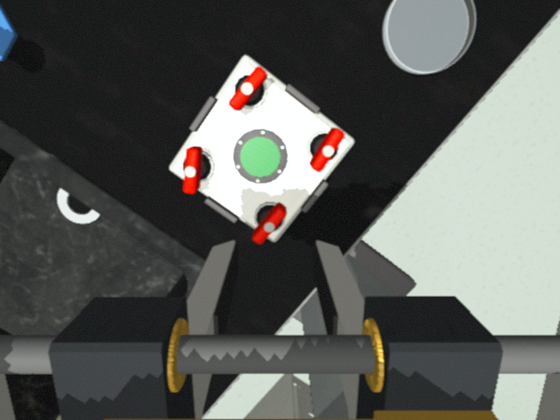

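Emit:
{"api": "move_arm", "payload": {
  "deltas": [
    [0.15,12,-36,0,0,0,0],
    [0.15,13.7,-36.6,0,0,0,0],
    [0.15,0,0,35,0,0,7.4],
    [0.15,0,0,40,0,0,0],
    [0.15,0,0,25,0,0,0],
    [0.15,0,0,5,0,0,0],
    [0.15,0,0,0,0,0,0]
  ]
}}

```text
clock: 37.6
tool_pos: [0.5846, -0.2532, 0.0899]
eef_rot: [179.9, 0.0, -59.9]
contact_force: [0.3, 0.1, 1.1]
width: 0.0403
gripper_force: 0.0
```

```bash
python3 -c "
from h import *
to(585.5,-253.2,-60.2);wings(.09)"
```

```text
t37.60 pos [ 584.6 -253.2   89.9] yaw -59.9 F [0.3 0.1 1.1] T [ 0.122 -0.041 -0.003] w 40.3 g 0.0 q7 -107
  J7 0.023
dx 0.4 dy -0.8 wz 0.3
1204 [ 585.9 -337.7] [39.4 11.3] ang 86.7 z 98.1
1273 [ 502.7 -338.6] [11.6 40.1] ang -83.5 z 97.1
939 [ 585.  -253.9] [10.8 39.2] ang -60.0 z 98.2
440 [ 501.  -265.5] [18.8 10.8] ang 88.1 z 97.3
```

Emit:
{"api": "move_arm", "payload": {
  "deltas": [
    [0.15,0.3,-0.5,15,0,0,0.2],
    [0.15,0,0,17,0,0,0],
    [0.15,0,0,7.5,0,0,0],
    [1,0,0,0,0,0,0],
    [1,0,0,0,0,0,0],
    [1,0,0,0,0,0,0],
    [1,0,0,0,0,0,0],
    [1,0,0,0,0,0,0]
  ]
}}

```text
clock: 38.45
tool_pos: [0.5859, -0.2536, 0.0516]
eef_rot: [-180.0, -0.1, -60.0]
contact_force: [-0.5, -0.1, 3.1]
width: 0.0109
gripper_force: 20.0
```

Emit:
{"api": "move_arm", "payload": {
  "deltas": [
    [1,0,0,0,0,0,0]
  ]
}}

```text
clock: 38.55
tool_pos: [0.5859, -0.2536, 0.0516]
eef_rot: [-180.0, -0.1, -60.0]
contact_force: [-0.9, -0.3, 3.4]
width: 0.0108
gripper_force: 20.0
```

```bash
r
```

```text
t38.55 yaw -60.0 z 51.6 Tz 0.031 w 10.8
```

Emit:
{"api": "move_arm", "payload": {
  "deltas": [
    [1,0,0,0,0,0,0.8]
  ]
}}

```text
clock: 38.65
tool_pos: [0.5859, -0.2536, 0.0516]
eef_rot: [-180.0, -0.1, -60.8]
contact_force: [-1.5, -0.1, 4.7]
width: 0.0108
gripper_force: 20.0
```

```bash
r
```

```text
t38.65 yaw -60.8 z 51.6 Tz 0.224 w 10.8
```

Emit:
{"api": "move_arm", "payload": {
  "deltas": [
    [1,0,0,0.1,0,0,0.8]
  ]
}}

```text
clock: 38.75
tool_pos: [0.5858, -0.2536, 0.0515]
eef_rot: [-180.0, -0.1, -61.7]
contact_force: [-1.0, -0.6, 6.0]
width: 0.0111
gripper_force: 20.0
```

```bash
r
```

```text
t38.75 yaw -61.7 z 51.5 Tz 0.219 w 11.1
```

Emit:
{"api": "move_arm", "payload": {
  "deltas": [
    [1,0,0,0,0,0,0.8]
  ]
}}

```text
clock: 38.85
tool_pos: [0.5858, -0.2536, 0.0515]
eef_rot: [-180.0, -0.0, -62.5]
contact_force: [-1.7, 1.7, 6.1]
width: 0.0106
gripper_force: 20.1
```

```bash
r
```

```text
t38.85 yaw -62.5 z 51.5 Tz 0.205 w 10.6
```

Emit:
{"api": "move_arm", "payload": {
  "deltas": [
    [1,0,0,0,0,0,0],
    [0.15,0,0,0,0,0,0],
    [0.15,0,0,0,0,0,0],
    [0.15,0,0,-17,0,0,0],
    [0.15,0,0,-20,0,0,0],
    [0.15,12,38,-3,0,0,0],
    [0.15,12.5,38,0,0,0,0],
    [0.15,12.7,36.9,0,0,0,0]
  ]
}}

```text
clock: 39.65
tool_pos: [0.5018, -0.3389, 0.0907]
eef_rot: [-180.0, 0.0, -62.4]
contact_force: [-1.0, 0.2, -0.1]
width: 0.0398
gripper_force: 0.0
```

Emit:
{"api": "move_arm", "payload": {
  "deltas": [
    [0.15,0,0,0,0,0,7.2],
    [0.15,0,0,0,0,0,7.2],
    [0.15,0,0,0,0,0,7.2],
    [0.15,0,0,0,0,0,0]
  ]
}}

```text
clock: 40.05
tool_pos: [0.5025, -0.3381, 0.0903]
eef_rot: [179.9, 0.0, -84.1]
contact_force: [-0.1, 0.3, -0.1]
width: 0.0402
gripper_force: 0.0
```

```bash
python3 -c "
from h import *
to(502.8,-338.6,-84.3);wings(.09)"
```

```text
t40.05 pos [ 502.5 -338.1   90.3] yaw -84.1 F [-0.1  0.3 -0.1] T [ 0.104 -0.02   0.002] w 40.2 g 0.0 q7 -115
  J7 -0.688
dx 0.5 dy -0.3 wz 0.2
1021 [ 585.1 -338. ] [39.2 11.2] ang 85.3 z 97.8
530 [ 503.  -348.3] [10.7 21.1] ang -83.7 z 97.1
355 [ 501.  -328.6] [ 9.8 16.4] ang -84.5 z 97.4
69 [ 500.3 -274.2] [9.9 2.7] ang 6.6 z 92.7
200 [ 501. -241.] [11.8 11.1] ang 10.0 z 97.7
```

Emit:
{"api": "move_arm", "payload": {
  "deltas": [
    [0.15,0.4,-0.2,15,0,0,0],
    [0.15,0,0,17,0,0,0],
    [0.15,0,0,7,0,0,0],
    [1,0,0,0,0,0,0],
    [1,0,0,0,0,0,0],
    [1,0,0,0,0,0,0],
    [1,0,0,0,0,0,0],
    [1,0,0,0,0,0,0]
  ]
}}

```text
clock: 40.9
tool_pos: [0.5028, -0.3392, 0.0524]
eef_rot: [-180.0, -0.0, -84.0]
contact_force: [-1.3, 0.7, 2.4]
width: 0.0106
gripper_force: 20.0
```

Emit:
{"api": "move_arm", "payload": {
  "deltas": [
    [1,0,0,0,0,0,0]
  ]
}}

```text
clock: 41.0
tool_pos: [0.5028, -0.3392, 0.0524]
eef_rot: [-180.0, -0.0, -84.0]
contact_force: [-1.8, -0.1, 3.8]
width: 0.0106
gripper_force: 20.0
```

```bash
r
```

```text
t41.00 yaw -84.0 z 52.4 Tz 0.040 w 10.6
```

Emit:
{"api": "move_arm", "payload": {
  "deltas": [
    [1,0,0,0,0,0,0.8]
  ]
}}

```text
clock: 41.1
tool_pos: [0.5028, -0.3392, 0.0523]
eef_rot: [-180.0, -0.0, -84.8]
contact_force: [-1.8, 0.1, 4.6]
width: 0.0106
gripper_force: 20.0
```

```bash
r
```

```text
t41.10 yaw -84.8 z 52.3 Tz 0.251 w 10.6
```

Emit:
{"api": "move_arm", "payload": {
  "deltas": [
    [1,0,0,0.1,0,0,0.8]
  ]
}}

```text
clock: 41.2
tool_pos: [0.5028, -0.3393, 0.0523]
eef_rot: [-180.0, -0.0, -85.7]
contact_force: [-2.8, 0.5, 6.1]
width: 0.0109
gripper_force: 20.0
```

```bash
r
```

```text
t41.20 yaw -85.7 z 52.3 Tz 0.084 w 10.9
```

Emit:
{"api": "move_arm", "payload": {
  "deltas": [
    [1,0,0,0,0,0,0.8]
  ]
}}

```text
clock: 41.3
tool_pos: [0.5028, -0.3393, 0.0523]
eef_rot: [-180.0, -0.0, -86.5]
contact_force: [-2.9, -0.2, 5.8]
width: 0.0107
gripper_force: 20.0
```

```bash
r
```

```text
t41.30 yaw -86.5 z 52.3 Tz 0.173 w 10.7
```

Emit:
{"api": "move_arm", "payload": {
  "deltas": [
    [1,0,0,0,0,0,0.8]
  ]
}}

```text
clock: 41.4
tool_pos: [0.5028, -0.3393, 0.0523]
eef_rot: [-180.0, -0.0, -87.3]
contact_force: [-2.8, 0.3, 5.3]
width: 0.0107
gripper_force: 20.0
```

```bash
r
```

```text
t41.40 yaw -87.3 z 52.3 Tz 0.153 w 10.7
```

Emit:
{"api": "move_arm", "payload": {
  "deltas": [
    [1,0,0,0.1,0,0,0.8]
  ]
}}

```text
clock: 41.5
tool_pos: [0.5028, -0.3392, 0.0522]
eef_rot: [-180.0, -0.0, -88.1]
contact_force: [-2.6, 0.1, 6.9]
width: 0.0106
gripper_force: 20.1
```

```bash
r
```

```text
t41.50 yaw -88.1 z 52.2 Tz 0.229 w 10.6
```

Emit:
{"api": "move_arm", "payload": {
  "deltas": [
    [1,0,0,0,0,0,0.8]
  ]
}}

```text
clock: 41.6
tool_pos: [0.5028, -0.3392, 0.0522]
eef_rot: [-180.0, -0.0, -88.9]
contact_force: [-2.5, -0.5, 5.7]
width: 0.0105
gripper_force: 20.0
```

```bash
r
```

```text
t41.60 yaw -88.9 z 52.2 Tz 0.123 w 10.5
```

Emit:
{"api": "move_arm", "payload": {
  "deltas": [
    [1,0,0,0,0,0,1]
  ]
}}

```text
clock: 41.7
tool_pos: [0.5028, -0.3393, 0.0522]
eef_rot: [-180.0, -0.0, -89.9]
contact_force: [-3.1, 0.0, 6.5]
width: 0.011
gripper_force: 20.1
```

```bash
r
```

```text
t41.70 yaw -89.9 z 52.2 Tz 0.228 w 11.0
```

Emit:
{"api": "move_arm", "payload": {
  "deltas": [
    [1,0,0,0.1,0,0,1]
  ]
}}

```text
clock: 41.8
tool_pos: [0.5027, -0.3392, 0.0522]
eef_rot: [-180.0, -0.0, -90.9]
contact_force: [-1.5, 1.1, 7.7]
width: 0.0109
gripper_force: 20.1
```

```bash
r
```

```text
t41.80 yaw -90.9 z 52.2 Tz 0.282 w 10.9
```

Emit:
{"api": "move_arm", "payload": {
  "deltas": [
    [1,0,0,0,0,0,1]
  ]
}}

```text
clock: 41.9
tool_pos: [0.5027, -0.3392, 0.0522]
eef_rot: [-180.0, -0.0, -91.9]
contact_force: [-2.3, -0.2, 6.6]
width: 0.011
gripper_force: 20.0
```

```bash
r
```

```text
t41.90 yaw -91.9 z 52.2 Tz 0.204 w 11.0
```

Emit:
{"api": "move_arm", "payload": {
  "deltas": [
    [1,0,0,0,0,0,0],
    [0.15,0,0,0,0,0,0],
    [0.15,0,0,0,0,0,0],
    [0.15,0,0,-17,0,0,0],
    [0.15,0,0,-25,0,0,0],
    [0.15,0,0,-40,0,0,0],
    [0.15,0,0,-40,0,0,0],
    [0.15,0,0,0,0,0,0]
  ]
}}

```text
clock: 42.7
tool_pos: [0.5058, -0.3416, 0.1786]
eef_rot: [-179.5, -0.3, -91.8]
contact_force: [0.5, 0.1, -0.8]
width: 0.0397
gripper_force: 0.0
```

```bash
python3 - <<'E'
from h import *
st();wings(.09)
c=ctrl.calibration("scene");im,d=ctrl.capture("scene");a=np.load("scene0.npz")["im"]
df=np.abs(im.astype(int)-a).max(2)>60
print("beaker/dish/stopper px changed",df[290:350,155:205].sum(),df[180:215,350:395].sum(),df[158:170,320:338].sum())
print(ctrl.finish_job())
E
```

```text
t42.70 pos [ 505.8 -341.6  178.6] yaw -91.8 F [ 0.5  0.1 -0.8] T [ 0.063 -0.06  -0.006] w 39.7 g 0.0 q7 -125
  J7 -0.177
431 [ 501.8 -339.8] [38.  10.1] ang 88.4 z 97.1
458 [ 584.7 -338.2] [38.6 10.1] ang 86.2 z 97.9
229 [ 499.9 -265.7] [18.5  9.9] ang 88.4 z 97.4
171 [ 589.9 -265.2] [10.3 14.5] ang -51.9 z 97.7
162 [ 500.5 -243. ] [15.6 10.1] ang 88.4 z 97.6
beaker/dish/stopper px changed 0 800 144
the job is handed in; nothing more can be done
None
```

I tightened all four knobs crosswise in two rounds and handed the job in at about 43 s; the cover measured seated and level, and each knob felt finger-tight by noisy torque readings (about 0.2 N m). After round 2 I rechecked knobs 0 and 2, turning them about 2.5° and 8° further. The real fingertips sat about 30 mm short of the reported tool position, so my first grip on knob 0 closed on nothing. My last image check showed the beaker unchanged, but pixels changed around the dish and stopper; I never sent the arm near them and it was probably the arm in view, but I handed in before confirming that.

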